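# Fit the retaining bar over a battery pair and lock it

## Task

Gently lay the steel retaining bar across the two batteries so that it sits flat in the recess of both lids with its end lips hanging outside the pair. Pass the T-key head first through the slot in the bar and the slot in the bridge below until its collar rests on the bar, and let go of it; then turn it a quarter turn, so that its handle stands square across the bar and the head is locked under the bridge. Leave the spanner, tester, bottle and plug where they are.

Things in the scene. Friction and masses are not known exactly. Their poses are not given: they have to be found in the camera images.
- saddle (a point): Fixed battery tray, 172 x 204 mm: two black batteries, 151 mm long (x), 65 wide (y), 46 mm gap between. Point mid-gap, 90 mm above the bench, level with the floor of the lid recesses where the bar rests. z up; y across both batteries = the bar's final direction, either way round. Recess 48 mm wide (x), lids rise 6 mm beyond it. Outer faces of the pair at y = +-88 mm.
- bridge (a point): Centre of the slot in the fixed steel bridge plate in the gap, at its top face, 3 mm below the saddle point; same axes. Slot 34 mm (y) x 17 mm (x), plate 5 mm thick, 75 mm free depth under it. On the raised lids caps and poles stand beyond |x| = 35 mm, up to 22 mm above the recess; a black link crosses the gap at x = 66 mm, top 23 mm above the recess.
- bar_mid (a point): Centre of the loose steel bar: box section 192 mm long (y), 40 wide (x), 20 high (z up), about 0.4 kg. Point half-way up, in the middle of its through slot, 32 mm (y) x 14 mm (x). End lips 4 mm thick hang 15 mm below its underside, 184 mm apart inside. It stands on its lips, point 25 mm above the bench; laid: 10 mm above the saddle point. Grasp across the width at mid-length.
- key_neck (a point): Loose T-key, about 0.16 kg; point on its axis at mid-grip of the 12 mm square neck. x: from handle to head; y: along handle and T-head. Along x: handle axis -42 mm (round, 24 thick, 76 long in y), neck -30 to 20, T-head 56 to 64 (28 mm in y, 10 in z), tapered tip to 67. Starts lying on the bench, axis and handle level, point 12 mm up, head pointing towards the robot.
- key_collar (a point): Point on the T-key's axis at the under face of its collar, 24 mm along x from the neck point; same axes. Collar 24 mm in diameter, from x = 20 to 24 of the neck point; below it a round shank 10 mm thick, 32 mm long. Key fully in: this point is 20 mm above the saddle point. It then hangs on its collar and stays upright when let go.
- spanner: Spanner lying on the bench, 190 mm long; bystander. Origin on its underside.
- tester: Yellow battery tester, 75 x 140 x 44 mm; bystander. Origin under its centre.
- water: White water bottle, 72 mm in diameter, 190 mm tall, standing; bystander. Origin under its centre.
- plug: Grey charging plug, about 50 x 130 x 32 mm; bystander. Origin under its larger block.
There are look-alikes about, which are no part of the job. What is shaped like the part that bears key_neck but green or turquoise is not meant.

How it is judged:
By the outcome, as a careful person would: the job done as asked, in the order asked, and still so for the second after the job is handed in, with the robot touching nothing.
It also fails if it takes over 72 s, if anything falls off the work surface, if the arm or the gripper's body presses on something with over 40 N, if the wrist force passes 120 N, or if a joint passes its speed limit or range.

## Robot

A 7-joint arm with a two-finger parallel gripper is mounted at the origin on the work surface. World frame = base frame: x ahead of the robot, y to its left, z up, the work surface at z = 0. Lengths are in m, angles in rad, forces in N, time in s.
With the tool pointing down it reaches from about 0.35 to 0.9 m from the base axis. Payload 7.2 kg.
Tool frame: the origin (TCP) lies at the very end of the fingers, on their centre line; the grasp point (between the pads) lies 19 mm behind it; z points along the fingers, y is the direction in which the jaws open and shut (so a half turn about z gives the same grasp; the last joint's range is limited). The gripper opens to 85 mm and grips with 20 to 120 N. Pads are 22 mm wide; open, the fingers measure 114 mm over their backs; the gripper's body (76 mm by 85 mm) begins 54 mm behind the grasp point. The pads swing forward as they close: fully open they stand 13 mm farther back than shut.
Start: joints at [1.26, 0.411, -0.013, 1.596, 0.006, 1.134, -0.082], TCP at [0.15, -0.607, 0.231] pointing down, gripper open.
Joint ranges: [-2.95, 2.95], [-0.29, 1.99], [-1.47, 1.44], [0.14, 2.54], [-1.03, 4.17], [0.13, 1.85], [-2.86, 2.86]. Speed limits (rad/s): [2.39, 2.39, 3.01, 3.01, 3.14, 3.14, 3.14].

## Interface

Orientations are given as a 3x3 rotation matrix whose columns are the frame's x, y, z axes.
In Python, from rig import arm gives the robot as it stands.
- The arm moves only by the tool drive_tool, never from a script. Its argument "moves" is a list of rows, each a list of 3 entries, a list of its own where there are three numbers: the turn, a rotation vector about the world's x, y, z in rad, then the shift along the world's x, y, z in m, then the gripper command: -1 is fully open, 1 is shut, values between are in proportion. A call has exactly 5 rows; each row shifts and turns the commanded pose from where the row before left it; what a row does not reach is not made up. A row lasts 1/12 s, in which the tool goes at most 41.7 mm and 7.16 degrees, less where a joint would pass 70% of its speed; a pose out of reach is approached as far as the arm can. A call with a gripper value outside its range is refused whole. The fingers move at their own pace and stop on an object; "squeeze" is the grip in N (left out, the last holds). Time passes only in rows, so rows that do not move let the fingers close, or fill a call up. It gives the time, the measured TCP pose, the force and the opening at its end, in the units of the state.
- arm.get_obs(): the state, without advancing time (a new reading comes with each control period).
- arm.grab_frame(name): name is "scene" or "top" or "wrist"; returns the picture (384x512x3 uint8, blue, green, red); there is no depth.
- arm.calibration(name): a dict with "K" (3x3 intrinsics, pixels), "cam_to_world" (4x4, takes a point from camera to world coordinates). Camera axes: x right, y down, z forward; pixel columns grow to the right and rows downward; lengths in m; the calibration is good to about 2 mm. A picture is of the moment at which its call begins: read the wrist's pose just before it. calibration takes no time and is no camera call; for the wrist camera it gives the pose at the moment of the call.
- arm.close_job(): hands the job in, once; it reports no verdict.
The state is a dict: "time_s": time; "joints": joint angles; "qd": joint speeds; "effort": joint torques, N m; "ee_pos": TCP position; "eef_rot": TCP orientation; "wrist_force": force on the tool from outside, world axes, zero at the start; "torque": the same for the moment, N m; "gripper_width": finger opening in m.
Only numpy, scipy, OpenCV 4.12 (cv2) and the standard library are available. Lean on these libraries where they do the work, as an engineer would, in place of code of your own. Each camera call takes 0.05 s, during which the arm holds its last target.

## Working session

There is one attempt and no reset: what is moved stays moved. The work goes in short steps, Python scripts to look and compute and a tool call to move; the robot and the scene stay as the last step left them, time stands still between calls to the robot, and variables do not carry over. Pictures are saved under pics/ and viewed, and the job is handed in when it is done.

Besides the shell and the picture viewer there is one more tool, called after "Call:" in YAML: its name, and indented under it one key for each argument. drive_tool: Moves the arm, as the interface text tells. Its arguments: {"type":"object","properties":{"moves":{"type":"array","items":{"type":"array"}},"squeeze":{"type":"number"}},"required":["moves"]}

```bash
ls -la; mkdir -p pics; python3 - <<'E'
from rig import arm
import cv2,numpy as np
print(arm.get_obs())
for n in("scene","top","wrist"):
    c=arm.calibration(n);print(n,np.round(c["K"],1).tolist(),np.round(c["cam_to_world"],4).tolist())
    cv2.imwrite(f"pics/{n}0.png",arm.grab_frame(n))
E
```

```text
total 12
drwxr-xr-x  3 agent agent 4096 Dec  7 08:51 .
drwxr-xr-x 23 root  root  4096 Dec  7 08:51 ..
drwxr-xr-x  2 agent agent 4096 Dec  7 08:51 pics
{'time_s': 0.0, 'joints': array([ 1.25977381,  0.41192575, -0.01270729,  1.59709441,  0.00558137,
        1.13428448, -0.08220849]), 'qd': array([ 0.00158128, -0.00029063, -0.0005226 ,  0.00069842,  0.00097829,
        0.00035169, -0.00036216]), 'effort': array([-3.09373372e-04, -6.00636077e+01,  6.81827925e-01, -2.99411684e+01,
        1.37029737e-02,  1.07847634e-02, -3.70757573e-05]), 'ee_pos': array([ 0.15011296, -0.60616985,  0.23041637]), 'eef_rot': array([[ 9.70662155e-01,  2.40446933e-01, -5.03553258e-04],
       [ 2.40447437e-01, -9.70660843e-01,  1.59922625e-03],
       [-1.04250383e-04, -1.67338649e-03, -9.99998594e-01]]), 'wrist_force': array([-0.31018964, -0.15613903, -0.7112202 ]), 'torque': array([-0.03407083, -0.05858033,  0.02780034]), 'gripper_width': 0.08563590149840654}
scene [[365.8, 0.0, 256.0], [0.0, 365.8, 188.7], [0.0, 0.0, 1.0]] [[-0.6964, 0.5267, -0.4875, 1.0924], [0.7177, 0.5137, -0.4701, 0.4936], [0.0028, -0.6773, -0.7357, 0.8512], [0.0, 0.0, 0.0, 1.0]]
top [[416.8, 0.0, 255.3], [0.0, 416.8, 191.3], [0.0, 0.0, 1.0]] [[-0.0013, -0.9835, 0.181, 0.3268], [-1.0, 0.0026, 0.0067, -0.0075], [-0.0071, -0.181, -0.9835, 1.4157], [0.0, 0.0, 0.0, 1.0]]
wrist [[318.2, 0.0, 257.4], [0.0, 318.2, 190.8], [0.0, 0.0, 1.0]] [[0.2412, -0.931, -0.2741, 0.2206], [-0.9705, -0.2318, -0.0666, -0.589], [-0.0015, 0.282, -0.9594, 0.3729], [0.0, 0.0, 0.0, 1.0]]
```

View pics/scene0.png

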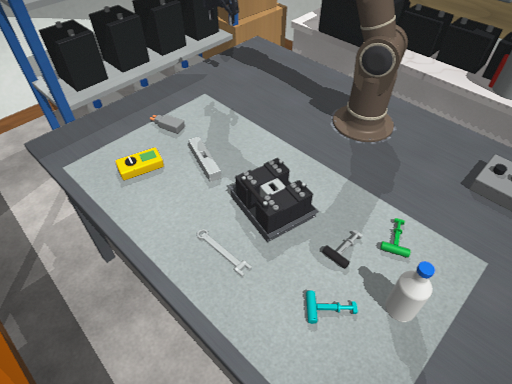

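View pics/top0.png

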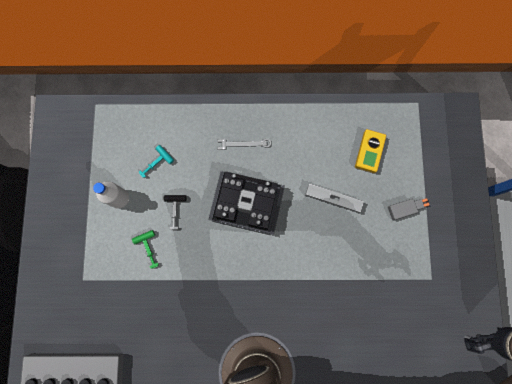

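View pics/wrist0.png

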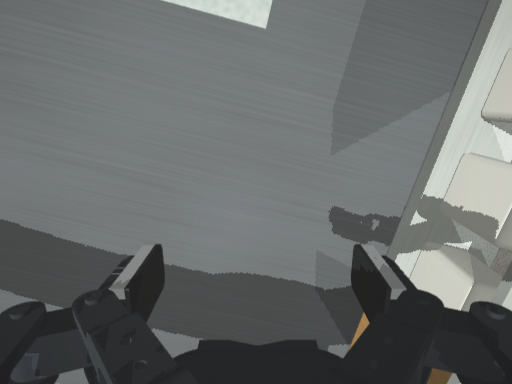

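The scene shows the black-handled steel T-key at scene (343,250) / top (175,212). The look-alikes are teal at top (157,160) and green at (147,247). The bar is at top (334,197), and the spanner at (245,144) is also steel. The tray is at (247,203). I'll check these in a close crop.

```bash
python3 - <<'E'
import cv2,numpy as np
t=cv2.imread("pics/top0.png")
a=cv2.resize(t[165:240,150:230],None,fx=5,fy=5,interpolation=cv2.INTER_CUBIC)
b=cv2.resize(t[160:245,200:380],None,fx=4.4,fy=4.4,interpolation=cv2.INTER_CUBIC)
cv2.imwrite("pics/key_c.png",a);cv2.imwrite("pics/bar_c.png",b)
E
```

```text
(no output)
```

View pics/key_c.png

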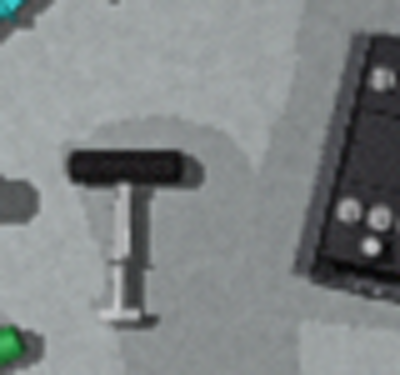

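View pics/bar_c.png

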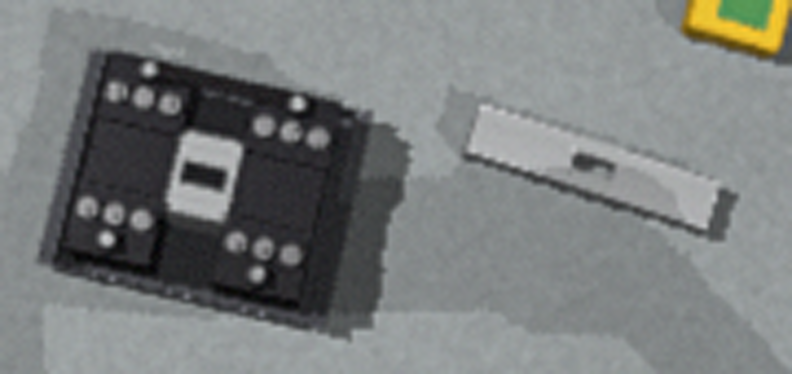

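The key with the steel shank and black handle at (175,212) is the one wanted. Next: coarse positions from the top picture.

```bash
cat > h.py <<'E'
import cv2,numpy as np
from rig import arm
def ray(cal,uv,z):
    K=np.array(cal["K"]);T=np.array(cal["cam_to_world"])
    uv=np.atleast_2d(np.array(uv,float))
    d=np.c_[uv,np.ones(len(uv))]@np.linalg.inv(K).T@T[:3,:3].T
    o=T[:3,3]
    return o+d*((z-o[2])/d[:,2])[:,None]
def proj(cal,P):
    T=np.linalg.inv(np.array(cal["cam_to_world"]));P=np.atleast_2d(P)
    c=P@T[:3,:3].T+T[:3,3];p=c@np.array(cal["K"]).T
    return p[:,:2]/p[:,2:]
def cap(tag):
    c=arm.calibration("wrist");f=arm.grab_frame("wrist")
    cv2.imwrite(f"pics/{tag}.png",f);np.savez(f"pics/{tag}.npz",K=c["K"],cam_to_world=c["cam_to_world"])
    return c,f
def load(tag):
    return dict(np.load(f"pics/{tag}.npz")),cv2.imread(f"pics/{tag}.png")
E
python3 - <<'E'
from h import *
c=arm.calibration("top")
def crop(p,o,s): return [p[0]/s+o[0],p[1]/s+o[1]]
bc=[[478,103],[464,155],[709,238],[720,184],[593,162]]
print("bar",np.round(ray(c,[crop(p,(200,160),4.4) for p in bc],.035),3))
print("bridge",np.round(ray(c,[crop(p,(200,160),4.4) for p in [[204,177],[184,173],[226,182]]],.087),3))
print("key",np.round(ray(c,[crop(p,(150,165),5) for p in [[72,168],[182,165],[122,240],[122,318]]],.012),3))
E
```

```text
bar [[ 0.608 -0.178  0.035]
 [ 0.567 -0.166  0.035]
 [ 0.503 -0.35   0.035]
 [ 0.544 -0.36   0.035]
 [ 0.561 -0.265  0.035]]
bridge [[0.542 0.031 0.087]
 [0.545 0.045 0.087]
 [0.538 0.014 0.087]]
key [[0.561 0.313 0.012]
 [0.563 0.238 0.012]
 [0.511 0.277 0.012]
 [0.458 0.275 0.012]]
```

The bar sits at about (0.556,-0.263), long axis about 71°. The bridge is at (0.542,0.031) and the key neck near (0.51,0.277), head towards -x; these match the given sizes. I'm moving above the bar for a close look.

Call:
drive_tool:
  moves:
    - [[0,0,0.1],[0.027,0.023,0],-1]
    - [[0,0,0.1],[0.027,0.023,0],-1]
    - [[0,0,0.1],[0.027,0.023,0],-1]
    - [[0,0,0.1],[0.027,0.023,0],-1]
    - [[0,0,0.1],[0.027,0.023,0],-1]
  squeeze: 60

```text
time_s: 0.57
ee_pos: [0.2862, -0.4903, 0.2312]
eef_rot: [[0.733, 0.68, -0.0], [0.68, -0.733, 0.0], [-0.0, -0.0, -1.0]]
wrist_force: [0.7, -0.8, -0.8]
gripper_width: 0.0854
```

Call:
drive_tool:
  moves:
    - [[0,0,0.1],[0.027,0.023,0],-1]
    - [[0,0,0.1],[0.027,0.023,0],-1]
    - [[0,0,0.1],[0.027,0.023,0],-1]
    - [[0,0,0.1],[0.027,0.023,0],-1]
    - [[0,0,0.1],[0.027,0.023,0],-1]

```text
time_s: 0.98
ee_pos: [0.4212, -0.3753, 0.2312]
eef_rot: [[0.318, 0.948, -0.0], [0.948, -0.318, -0.0], [-0.0, -0.0, -1.0]]
wrist_force: [0.5, -0.5, -0.1]
gripper_width: 0.0858
```

Call:
drive_tool:
  moves:
    - [[0,0,0],[0.027,0.023,0],-1]
    - [[0,0,0],[0.027,0.023,-0.01],-1]
    - [[0,0,0],[0.027,0.023,-0.01],-1]
    - [[0,0,0],[0.027,0.023,-0.01],-1]
    - [[0,0,0],[0.027,0.023,0],-1]

```text
time_s: 1.4
ee_pos: [0.5551, -0.2602, 0.199]
eef_rot: [[0.322, 0.947, -0.003], [0.947, -0.322, 0.001], [0.0, -0.003, -1.0]]
wrist_force: [-1.1, -1.0, 0.3]
gripper_width: 0.0857
```

```bash
python3 - <<'E'
from h import *
cap("w1")
E
```

```text
(no output)
```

View pics/w1.png

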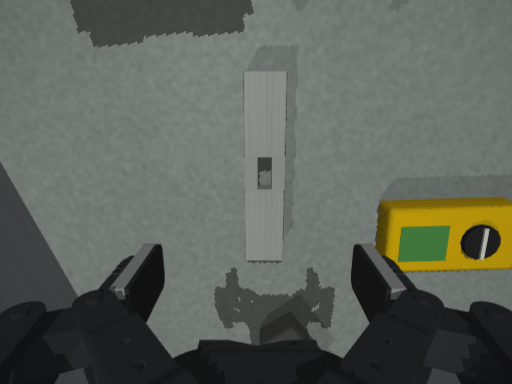

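The bar spans rows 70–262, columns 245–287, with its slot at (265,173); the tester is to the right at (450,235). Now measuring the bar.

```bash
python3 - <<'E'
from h import *
c,f=load("w1")
g=cv2.cvtColor(f,cv2.COLOR_BGR2GRAY)
print(g[120,235:300].tolist());print(g[230,235:300].tolist())
print(g[60:80,265].tolist(),g[250:270,262].tolist())
r=f[150:200,250:280,:].mean(2);m=(r<130)
print(g[173,255:280].tolist(), g[150:196,265].tolist())
for z in(.035,):
  P=ray(c,[[244.5,70.5],[286.5,70.5],[282,261.5],[248,261.5],[265,173]],z);print(np.round(P,4))
  print(np.linalg.norm(P[0]-P[1]),np.linalg.norm(P[1]-P[2]),P[:4].mean(0))
  d=(P[0]+P[1]-P[2]-P[3]);print(np.degrees(np.arctan2(d[1],d[0])))
o=arm.get_obs();print(o["ee_pos"],np.degrees(np.arctan2(o["eef_rot"][1,0],o["eef_rot"][0,0])))
E
```

```text
[129, 126, 125, 126, 127, 129, 129, 129, 127, 128, 141, 141, 140, 137, 136, 138, 139, 139, 140, 139, 138, 139, 139, 138, 138, 137, 137, 137, 139, 141, 136, 134, 134, 136, 137, 136, 134, 136, 135, 136, 138, 138, 138, 136, 136, 138, 140, 137, 138, 138, 125, 84, 105, 106, 108, 108, 108, 108, 109, 111, 120, 120, 123, 122, 121]
[120, 122, 121, 120, 119, 118, 119, 119, 119, 119, 120, 138, 138, 137, 135, 135, 137, 138, 138, 137, 138, 137, 136, 136, 136, 136, 135, 136, 138, 136, 132, 133, 136, 136, 134, 133, 133, 134, 135, 136, 135, 134, 134, 138, 136, 135, 134, 122, 84, 107, 105, 103, 103, 106, 120, 121, 120, 119, 115, 116, 115, 116, 117, 118, 119]
[114, 115, 115, 115, 115, 115, 113, 112, 111, 112, 113, 129, 137, 138, 138, 138, 138, 138, 138, 138] [135, 135, 135, 135, 134, 135, 135, 134, 134, 137, 102, 71, 103, 118, 120, 121, 120, 120, 120, 120]
[133, 131, 107, 67, 107, 108, 111, 110, 108, 107, 106, 107, 108, 108, 107, 105, 88, 132, 133, 132, 133, 132, 132, 132, 132] [134, 133, 133, 132, 133, 133, 127, 90, 60, 58, 60, 60, 60, 60, 60, 59, 58, 58, 58, 58, 90, 101, 104, 106, 108, 109, 110, 110, 109, 109, 108, 107, 107, 107, 101, 91, 87, 88, 90, 114, 128, 131, 131, 131, 131, 131]
[[ 0.575  -0.1661  0.035 ]
 [ 0.6109 -0.1783  0.035 ]
 [ 0.5492 -0.3604  0.035 ]
 [ 0.5146 -0.3487  0.035 ]
 [ 0.5626 -0.2622  0.035 ]]
0.03791656776958529 0.19222038883428016 [ 0.56241356 -0.26340127  0.035     ]
71.48966689382534
[ 0.56130814 -0.25266957  0.20006941] 71.65574016805748
```

```bash
python3 - <<'E'
from h import *
c,f=cap("w2")
g=cv2.cvtColor(f,cv2.COLOR_BGR2GRAY)
hsv=cv2.cvtColor(f,cv2.COLOR_BGR2HSV)
m=cv2.inRange(hsv,(0,0,126),(180,22,200))
m=cv2.morphologyEx(m,cv2.MORPH_OPEN,np.ones((7,7)))
n,l,s,ce=cv2.connectedComponentsWithStats(m);i=[k for k in range(1,n) if s[k][2]<80 and s[k][3]>150]
print([s[k] for k in i])
k=i[0];cn,_=cv2.findContours((l==k).astype(np.uint8),cv2.RETR_EXTERNAL,cv2.CHAIN_APPROX_NONE)
px=cn[0][:,0].astype(float)
W=ray(c,px,.035)[:,:2].astype(np.float32)
r=cv2.minAreaRect(W*1000);print(r);
o=arm.get_obs();print(o["ee_pos"],np.degrees(np.arctan2(o["eef_rot"][1,0],o["eef_rot"][0,0])))
cv2.imwrite("pics/w2c.png",cv2.resize(f[60:280,200:330],None,fx=2.7,fy=2.7))
E
```

```text
[array([ 217,   82,   65,  186, 6968], dtype=int32)]
((551.1000366210938, -257.8878173828125), (189.47511291503906, 61.602684020996094), 71.53692626953125)
[ 0.55943983 -0.25479306  0.2004912 ] 71.7139876494517
```

View pics/w2c.png

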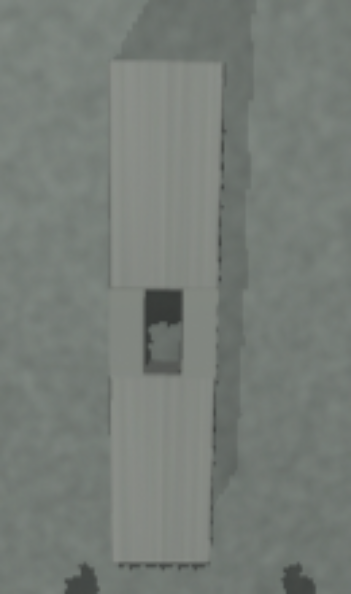

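The bar corners are clear in the crop, so I'll use those.

```bash
python3 - <<'E'
from h import *
c,f=load("w2")
q=lambda a:[[x/2.7+200,y/2.7+60] for x,y in a]
P=ray(c,q([[110,60],[222,62],[210,563],[113,563]]),.035)
S=ray(c,q([[144,290],[182,290],[182,374],[144,374]]),.035)
print(np.round(P,4),P.mean(0),np.linalg.norm(P[0]-P[1]),np.linalg.norm(P[2]-P[3]),np.linalg.norm(P[1]-P[2]))
print(S.mean(0),np.linalg.norm(S[0]-S[1]),np.linalg.norm(S[1]-S[2]))
for a,b in((0,3),(1,2)):
  d=P[a]-P[b];print(np.degrees(np.arctan2(d[1],d[0])))
E
```

```text
[[ 0.5747 -0.1661  0.035 ]
 [ 0.6106 -0.1787  0.035 ]
 [ 0.5501 -0.3593  0.035 ]
 [ 0.5132 -0.3471  0.035 ]] [ 0.5621511 -0.2627885  0.035    ] 0.03803411821401037 0.03888576678350012 0.19042566587263854
[ 0.56197579 -0.2626434   0.035     ] 0.013870311345044628 0.032128496998941276
71.23572094051706
71.4920336569388
```

Call:
drive_tool:
  moves:
    - [[0,0,0],[0.003,-0.001,-0.02],-1]
    - [[0,0,0],[0.002,0,-0.03],-1]
    - [[0,0,0],[0.002,0,-0.03],-1]
    - [[0,0,0],[0,0,-0.02],-1]
    - [[0,0,0],[0,0,0],-1]

```text
time_s: 1.92
ee_pos: [0.5591, -0.262, 0.0965]
eef_rot: [[0.322, 0.947, -0.007], [0.947, -0.322, 0.003], [0.0, -0.008, -1.0]]
wrist_force: [-1.3, -0.7, -0.2]
gripper_width: 0.0855
```

Call:
drive_tool:
  moves:
    - [[0,0,0],[0.001,0,-0.02],-1]
    - [[0,0,0],[0.001,0,-0.02],-1]
    - [[0,0,0],[0,0,-0.01],-1]
    - [[0,0,0],[0,0,0],-1]
    - [[0,0,0],[0,0,0],-1]

```text
time_s: 2.33
ee_pos: [0.5643, -0.2629, 0.052]
eef_rot: [[0.322, 0.947, -0.0], [0.947, -0.322, -0.0], [-0.0, -0.0, -1.0]]
wrist_force: [0.2, -1.1, 1.3]
gripper_width: 0.0854
```

Call:
drive_tool:
  moves:
    - [[0,0,0],[-0.001,0,-0.015],-1]
    - [[0,0,0],[-0.001,0,-0.015],-1]
    - [[0,0,0],[0,0,-0.004],-1]
    - [[0,0,0],[0,0,0],-1]
    - [[0,0,0],[0,0,0],-1]

```text
time_s: 2.75
ee_pos: [0.5629, -0.2629, 0.0185]
eef_rot: [[0.322, 0.947, 0.001], [0.947, -0.322, -0.0], [-0.0, 0.001, -1.0]]
wrist_force: [0.5, 0.5, 0.6]
gripper_width: 0.0853
```

Call:
drive_tool:
  moves:
    - [[0,0,0],[0,0,0],0]
    - [[0,0,0],[0,0,0],0.1]
    - [[0,0,0],[0,0,0],0.3]
    - [[0,0,0],[0,0,0],0.6]
    - [[0,0,0],[0,0,0],1]
  squeeze: 60

```text
time_s: 3.17
ee_pos: [0.5623, -0.2627, 0.0181]
eef_rot: [[0.322, 0.947, 0.0], [0.947, -0.322, -0.0], [-0.0, 0.0, -1.0]]
wrist_force: [-2.0, 1.0, 6.2]
gripper_width: 0.0386
```

Call:
drive_tool:
  moves:
    - [[0,0,0],[0,0,0],1]
    - [[0,0,0],[0,0,0],1]
    - [[0,0,0],[0,0,0],1]
    - [[0,0,0],[0,0,0.005],1]
    - [[0,0,0],[0,0,0.005],1]

```text
time_s: 3.58
ee_pos: [0.5615, -0.2624, 0.0269]
eef_rot: [[0.322, 0.947, -0.002], [0.947, -0.322, 0.001], [0.0, -0.002, -1.0]]
wrist_force: [0.1, -1.6, -5.8]
gripper_width: 0.0384
```

Grip is at 38–40 mm, as the bar width should give. Lifting, then shifting to a spot from which the wrist camera sees the slot beside the bar.

Call:
drive_tool:
  moves:
    - [[0,0,0],[0,0,0.02],1]
    - [[0,0,0],[0,0,0.03],1]
    - [[0,0,0],[0,0,0.035],1]
    - [[0,0,0],[0,0,0.035],1]
    - [[0,0,0],[-0.005,0.01,0.035],1]

```text
time_s: 4.0
ee_pos: [0.5569, -0.2545, 0.1836]
eef_rot: [[0.324, 0.946, -0.0], [0.946, -0.324, -0.001], [-0.001, -0.0, -1.0]]
wrist_force: [1.1, -1.1, -4.9]
gripper_width: 0.0385
```

Call:
drive_tool:
  moves:
    - [[0,0,0],[-0.008,0.02,0.03],1]
    - [[0,0,0],[-0.01,0.027,0.02],1]
    - [[0,0,0],[-0.012,0.033,0.01],1]
    - [[0,0,0.02],[-0.012,0.033,0],1]
    - [[0,0,0.02],[-0.012,0.033,0],1]

```text
time_s: 4.42
ee_pos: [0.5024, -0.1053, 0.2432]
eef_rot: [[0.284, 0.959, 0.001], [0.959, -0.284, -0.001], [-0.0, 0.001, -1.0]]
wrist_force: [0.5, 0.9, -5.3]
gripper_width: 0.039
```

Call:
drive_tool:
  moves:
    - [[0,0,0.02],[-0.012,0.033,0],1]
    - [[0,0,0.02],[-0.012,0.033,0],1]
    - [[0,0,0.02],[-0.012,0.033,0],1]
    - [[0,0,0],[-0.012,0.033,0],1]
    - [[0,0,0],[-0.012,0.02,0],1]

```text
time_s: 4.83
ee_pos: [0.4417, 0.049, 0.2425]
eef_rot: [[0.223, 0.975, 0.0], [0.975, -0.223, 0.001], [0.001, -0.0, -1.0]]
wrist_force: [-0.3, 1.0, -4.6]
gripper_width: 0.0386
```

Call:
drive_tool:
  moves:
    - [[0,0,0],[-0.005,0.01,0],1]
    - [[0,0,0],[-0.003,0.005,0],1]
    - [[0,0,0],[0,0,0],1]
    - [[0,0,0],[0,0,0],1]
    - [[0,0,0],[0,0,0],1]

```text
time_s: 5.25
ee_pos: [0.4358, 0.0589, 0.2422]
eef_rot: [[0.228, 0.974, -0.0], [0.974, -0.228, -0.0], [-0.0, 0.0, -1.0]]
wrist_force: [0.8, -1.0, -5.2]
gripper_width: 0.0386
```

```bash
python3 - <<'E'
from h import *
cap("w3")
E
```

```text
(no output)
```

View pics/w3.png

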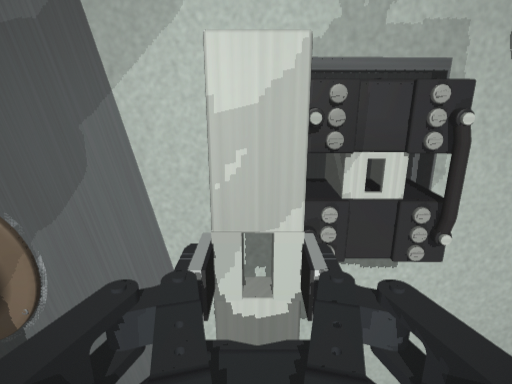

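The slot is at about (375,175). The link runs along the far (+x) side at column 460, and the bar is held straight.

```bash
python3 - <<'E'
from h import *
c,f=load("w3")
cv2.imwrite("pics/w3c.png",cv2.resize(f[130:220,310:450],None,fx=5,fy=5,interpolation=cv2.INTER_CUBIC))
cv2.imwrite("pics/w3d.png",cv2.resize(f[40:290,300:490],None,fx=2.4,fy=2.4,interpolation=cv2.INTER_CUBIC))
E
```

```text
(no output)
```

View pics/w3c.png

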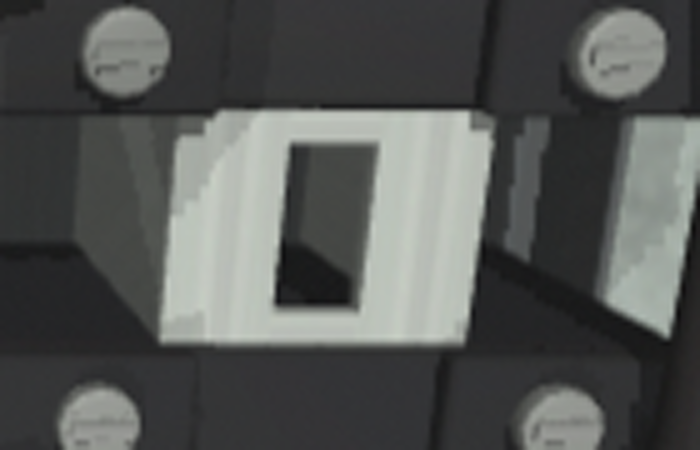

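View pics/w3d.png

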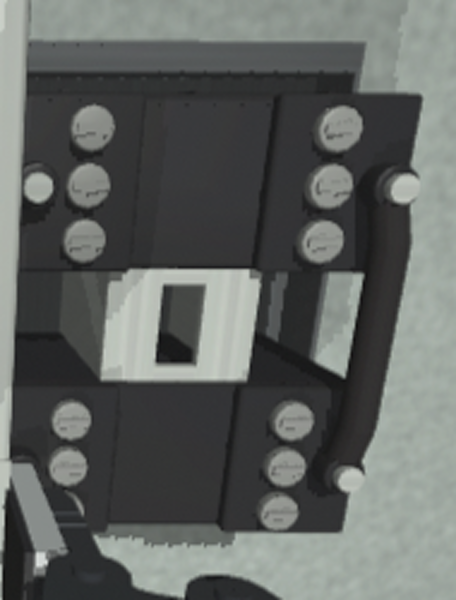

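```bash
python3 - <<'E'
from h import *
c,f=load("w3")
q=lambda a:[[x/5+310,y/5+130] for x,y in a]
S=ray(c,q([[289,143],[379,143],[358,312],[274,308]]),.087)
print(np.round(S,4),S.mean(0),[np.linalg.norm(S[i]-S[(i+1)%4]) for i in range(4)])
for a,b in((0,3),(1,2)):
  d=S[a]-S[b];print(np.degrees(np.arctan2(d[1],d[0])))
# gap edges at lid: z~.09
e=ray(c,q([[0,113],[690,115]]),.096);d=e[1]-e[0];print("gap far edge dir-> +90",np.degrees(np.arctan2(d[1],d[0]))+90)
q2=lambda a:[[x/2.4+300,y/2.4+40] for x,y in a]
A=ray(c,q2([[275,97],[258,268],[238,387],[220,527],[144,100],[105,527]]),.096)
for a,b in((0,3),(0,1),(2,3),(4,5)):
  d=A[a]-A[b];print(np.degrees(np.arctan2(d[1],d[0])),np.linalg.norm(d))
print(A)
# caps centers (tops z?) 
C=ray(c,q2([[93,129],[88,186],[84,241],[71,421],[67,467],[342,129],[334,186],[322,242],[292,421],[285,466],[278,511]]),.110)
print(np.round(C,4))
for a,b in((0,2),(5,7),(8,10),(5,10),(0,4)):
  d=C[a]-C[b];print(np.degrees(np.arctan2(d[1],d[0])))
E
```

```text
[[0.5421 0.0509 0.087 ]
 [0.5587 0.047  0.087 ]
 [0.5508 0.0146 0.087 ]
 [0.5349 0.0191 0.087 ]] [0.54661107 0.03288415 0.087     ] [np.float64(0.017033637262425298), np.float64(0.03339028421765885), np.float64(0.016493192120164785), np.float64(0.032575635830474126)]
77.32386982262307
76.35060926939087
gap far edge dir-> +90 76.69138295019579
77.09851855332711 0.17101588831112152
78.82369390145399 0.061497285377235526
77.06431721426668 0.06195885436655818
76.54646200022373 0.17000176953215587
[[ 0.5874021   0.11171274  0.096     ]
 [ 0.57548216  0.05138173  0.096     ]
 [ 0.56308841  0.00540054  0.096     ]
 [ 0.54921847 -0.05498592  0.096     ]
 [ 0.54168138  0.12134487  0.096     ]
 [ 0.50212932 -0.04399186  0.096     ]]
[[ 0.519   0.1163  0.11  ]
 [ 0.5143  0.0978  0.11  ]
 [ 0.5098  0.0791  0.11  ]
 [ 0.494   0.0122  0.11  ]
 [ 0.4893 -0.0064  0.11  ]
 [ 0.6024  0.0968  0.11  ]
 [ 0.5983  0.0781  0.11  ]
 [ 0.5928  0.0593  0.11  ]
 [ 0.5765 -0.0071  0.11  ]
 [ 0.5722 -0.0253  0.11  ]
 [ 0.5678 -0.0442  0.11  ]]
76.18045018249965
75.66362323480455
76.8505202949609
76.22963881137156
76.38612767689112
```

```bash
python3 - <<'E'
from h import *
c,f=load("w3")
cv2.imwrite("pics/w3e.png",cv2.resize(f[20:310,190:330],None,fx=2,fy=2,interpolation=cv2.INTER_CUBIC))
cv2.imwrite("pics/w3f.png",cv2.resize(f[220:310,215:315],None,fx=6,fy=6,interpolation=cv2.INTER_CUBIC))
E
```

```text
(no output)
```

View pics/w3f.png

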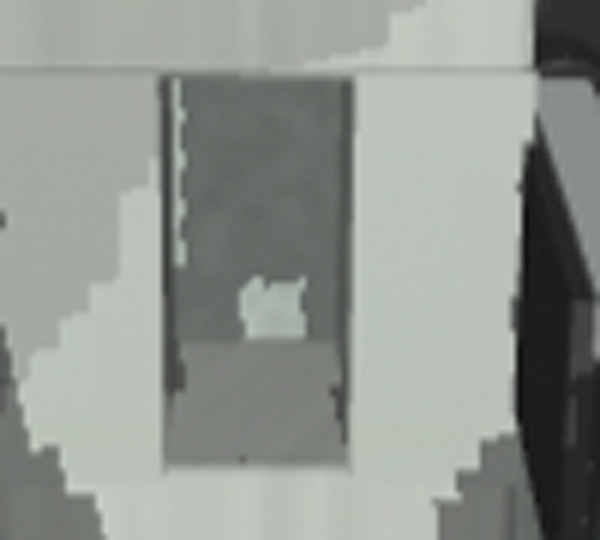

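View pics/w3e.png

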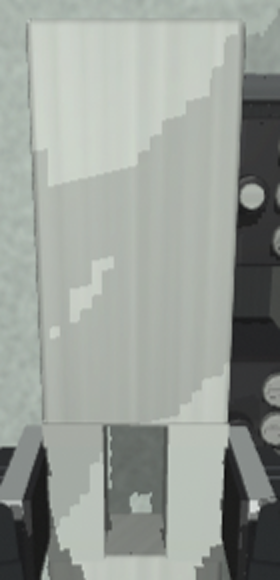

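```bash
python3 - <<'E'
from h import *
c,f=load("w3")
o=arm.get_obs();R=o["eef_rot"];p=o["ee_pos"];print(p,np.degrees(np.arctan2(R[1,0],R[0,0])))
q=lambda a:[[x/6+215,y/6+220] for x,y in a]
for h in (.015,.017,.019):
  S=ray(c,q([[163,74],[353,74],[349,468],[166,468]]),p[2]+h)
  print(h,[round(float(np.linalg.norm(S[i]-S[(i+1)%4])),4) for i in range(4)],"tool frame",(S.mean(0)-p)@R)
q=lambda a:[[x/2+190,y/2+20] for x,y in a]
B=ray(c,q([[27,19],[244,22],[230,421],[42,421]]),p[2]+.017);print((B-p)@R)
E
```

```text
[0.43578767 0.05893838 0.24216551] 76.80486247278124
0.015 [0.0137, 0.033, 0.0141, 0.033] tool frame [-0.00066304  0.00109229 -0.01499998]
0.017 [0.0135, 0.0324, 0.0139, 0.0324] tool frame [ 0.00047842  0.00108683 -0.0170002 ]
0.019 [0.0133, 0.0319, 0.0137, 0.0319] tool frame [ 0.00161988  0.00108136 -0.01900041]
[[ 0.09523192 -0.01850864 -0.01701641]
 [ 0.09478167  0.02028076 -0.01702006]
 [ 0.01756265  0.02111121 -0.01700539]
 [ 0.0175252  -0.01895084 -0.01700152]]
```

Bar slot is on the TCP to within 1 mm and the yaw of 76.8° already matches the tray. The target TCP is (0.5457,0.0332).

Call:
drive_tool:
  moves:
    - [[0,0,0],[0.015,-0.0035,0],1]
    - [[0,0,0],[0.025,-0.006,-0.01],1]
    - [[0,0,0],[0.03,-0.007,-0.02],1]
    - [[0,0,0],[0.025,-0.006,-0.02],1]
    - [[0,0,0],[0.015,-0.0035,-0.015],1]

```text
time_s: 5.72
ee_pos: [0.5478, 0.0316, 0.1752]
eef_rot: [[0.229, 0.973, -0.0], [0.973, -0.229, -0.0], [-0.0, 0.0, -1.0]]
wrist_force: [-1.1, -0.0, -4.9]
gripper_width: 0.0386
```

Call:
drive_tool:
  moves:
    - [[0,0,0],[0,0,-0.02],1]
    - [[0,0,0],[0,0,-0.02],1]
    - [[0,0,0],[0,0,-0.01],1]
    - [[0,0,0],[0,0,0],1]
    - [[0,0,0],[0,0,0],1]

```text
time_s: 6.13
ee_pos: [0.5453, 0.0338, 0.1272]
eef_rot: [[0.227, 0.974, -0.001], [0.974, -0.227, -0.0], [-0.0, -0.001, -1.0]]
wrist_force: [-0.5, 1.7, -4.3]
gripper_width: 0.0386
```

```bash
python3 - <<'E'
from h import *
c,f=cap("w4")
o=arm.get_obs();R=o["eef_rot"];print(o["ee_pos"],np.degrees(np.arctan2(R[1,0],R[0,0])))
cv2.imwrite("pics/w4c.png",cv2.resize(f[220:310,215:315],None,fx=6,fy=6,interpolation=cv2.INTER_CUBIC))
cv2.imwrite("pics/w4s.png",cv2.resize(arm.grab_frame("scene")[120:270,200:350],None,fx=4,fy=4,interpolation=cv2.INTER_CUBIC))
E
```

```text
[0.54586495 0.03408428 0.12806035] 76.90817395741507
```

View pics/w4.png

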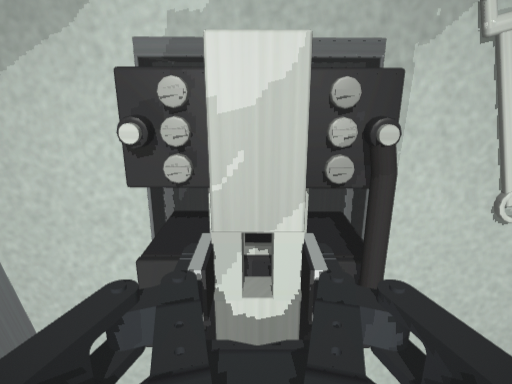

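View pics/w4c.png

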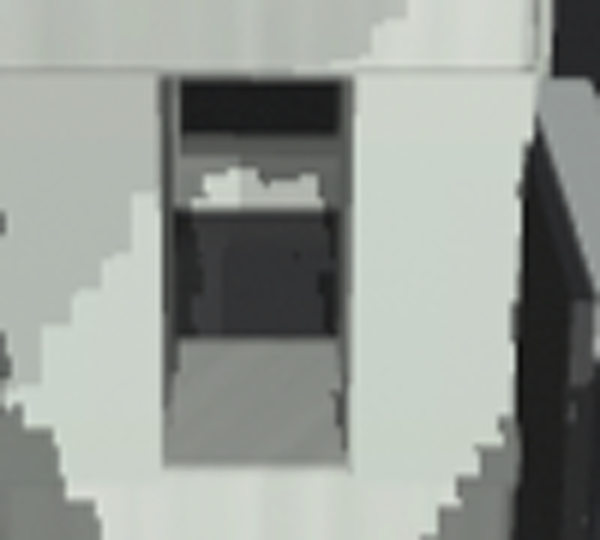

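View pics/w4s.png

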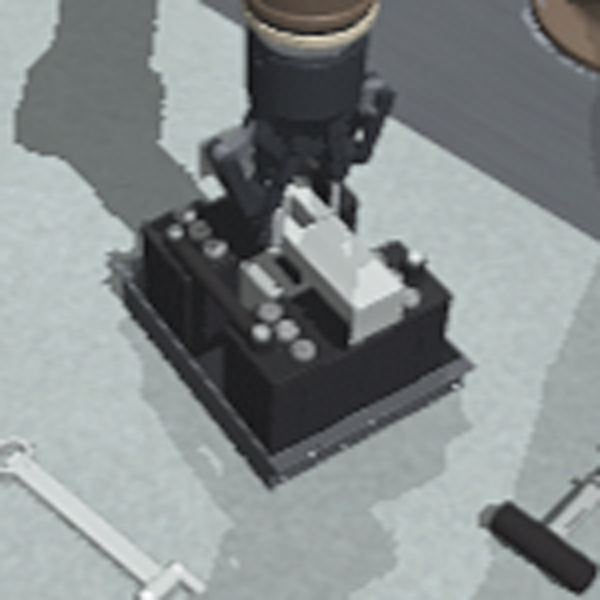

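```bash
python3 - <<'E'
from h import *
c,f=load("w4")
E=ray(c,[[258/6+215,210/6+220]],.087)[0]
u=np.array([np.cos(np.radians(76.8)),np.sin(np.radians(76.8))])
print(E, E[:2]-u*.017)
v=np.array([u[1],-u[0]])
for L,R,z in(([173,91],[345,91],.112),([174,131],[343,131],.112),([130,132],[387,132],.12)):
  P=ray(c,[L,R],z);m=P.mean(0)[:2];print(m, (m-[.5459,.0341])@v)
E
```

```text
[0.540936   0.01012496 0.087     ] [ 0.53705404 -0.00642588]
[0.56367661 0.1064663 ] 0.0007820196852485013
[0.55924851 0.08833986] 0.0006101071133900333
[0.55929456 0.08868341] 0.0005764907534074059
```

```bash
python3 - <<'E'
from h import *
c,f=load("w4")
u=np.array([np.cos(np.radians(76.8)),np.sin(np.radians(76.8))])
for y in (133,137):
  E=ray(c,[[258/6+215,y/6+220]],.087)[0]
  print(E, E[:2]+u*.017)
E
```

```text
[0.54294716 0.01881747 0.087     ] [0.54682912 0.03536831]
[0.54284392 0.01837124 0.087     ] [0.54672588 0.03492208]
```

Alignment is good: the bar is centred between the caps to 0.6 mm and along the slot to about 1 mm. Lowering gently.

Call:
drive_tool:
  moves:
    - [[0,0,0],[0,0,-0.01],1]
    - [[0,0,0],[0,0,-0.01],1]
    - [[0,0,0],[0,0,-0.006],1]
    - [[0,0,0],[0,0,-0.003],1]
    - [[0,0,0],[0,0,0],1]

```text
time_s: 6.65
ee_pos: [0.5445, 0.0343, 0.0972]
eef_rot: [[0.226, 0.974, -0.002], [0.974, -0.226, -0.0], [-0.0, -0.002, -1.0]]
wrist_force: [-0.1, 0.1, -5.3]
gripper_width: 0.0388
```

Call:
drive_tool:
  moves:
    - [[0,0,0],[0,0,-0.001],1]
    - [[0,0,0],[0,0,-0.001],1]
    - [[0,0,0],[0,0,-0.001],1]
    - [[0,0,0],[0,0,-0.001],1]
    - [[0,0,0],[0,0,0],1]

```text
time_s: 7.07
ee_pos: [0.5453, 0.0343, 0.0943]
eef_rot: [[0.226, 0.974, 0.0], [0.974, -0.226, -0.0], [-0.0, 0.0, -1.0]]
wrist_force: [-0.8, 0.4, -5.1]
gripper_width: 0.0385
```

Call:
drive_tool:
  moves:
    - [[0,0,0],[0,0,-0.001],1]
    - [[0,0,0],[0,0,0],1]
    - [[0,0,0],[0,0,-0.0005],1]
    - [[0,0,0],[0,0,0],1]
    - [[0,0,0],[0,0,0],1]

```text
time_s: 7.48
ee_pos: [0.5453, 0.0343, 0.0932]
eef_rot: [[0.226, 0.974, 0.0], [0.974, -0.226, -0.0], [-0.0, 0.0, -1.0]]
wrist_force: [-1.7, -0.8, 1.1]
gripper_width: 0.0387
```

Contact: the weight has come off the wrist. Opening part-way and lifting straight up.

Call:
drive_tool:
  moves:
    - [[0,0,0],[0,0,0],0]
    - [[0,0,0],[0,0,0],-0.1]
    - [[0,0,0],[0,0,0],-0.2]
    - [[0,0,0],[0,0,0],-0.3]
    - [[0,0,0],[0,0,0],-0.3]

```text
time_s: 7.9
ee_pos: [0.5455, 0.0344, 0.0929]
eef_rot: [[0.226, 0.974, 0.001], [0.974, -0.226, 0.0], [0.0, 0.001, -1.0]]
wrist_force: [0.7, 0.8, -0.4]
gripper_width: 0.0553
```

Call:
drive_tool:
  moves:
    - [[0,0,0],[0,0,0.005],-0.3]
    - [[0,0,0],[0,0,0.015],-0.3]
    - [[0,0,0],[0,0,0.03],-0.3]
    - [[0,0,0],[0,0,0.035],-0.5]
    - [[0,0,0],[-0.01,0,0.035],-0.5]

```text
time_s: 8.32
ee_pos: [0.5359, 0.0344, 0.2142]
eef_rot: [[0.226, 0.974, -0.0], [0.974, -0.226, 0.001], [0.001, -0.0, -1.0]]
wrist_force: [0.5, -0.5, 0.5]
gripper_width: 0.0639
```

Call:
drive_tool:
  moves:
    - [[0,0,0],[-0.01,-0.01,0.02],-0.5]
    - [[0,0,0],[-0.01,-0.02,0.01],-0.5]
    - [[0,0,0],[-0.005,-0.01,0.005],-0.5]
    - [[0,0,0],[0,0,0],-0.5]
    - [[0,0,0],[0,0,0],-0.5]

```text
time_s: 8.73
ee_pos: [0.5104, -0.006, 0.2484]
eef_rot: [[0.227, 0.974, 0.001], [0.974, -0.227, -0.0], [-0.0, 0.001, -1.0]]
wrist_force: [0.5, 0.6, -1.5]
gripper_width: 0.0636
```

```bash
python3 - <<'E'
from h import *
cap("w5")
s=arm.grab_frame("scene");cv2.imwrite("pics/w5s.png",cv2.resize(s[120:270,200:350],None,fx=4,fy=4,interpolation=cv2.INTER_CUBIC))
E
```

```text
(no output)
```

View pics/w5.png

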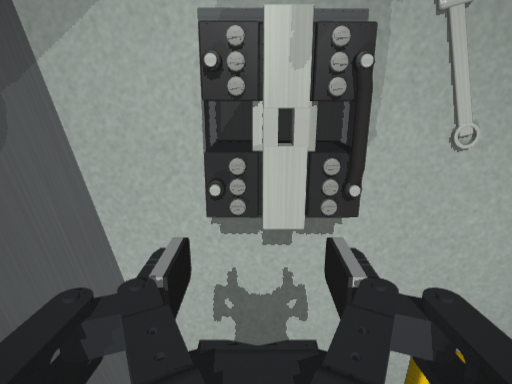

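View pics/w5s.png

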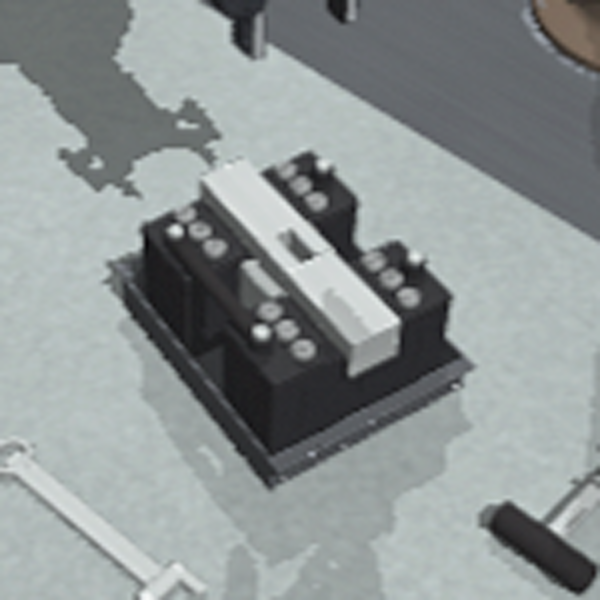

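The bar sits flat in the recess, lips hanging outside both batteries, with its slot at wrist (286,126). Measuring the bar slot.

```bash
python3 - <<'E'
from h import *
c,f=load("w5")
cv2.imwrite("pics/w5c.png",cv2.resize(f[95:160,245:325],None,fx=8,fy=8,interpolation=cv2.INTER_CUBIC))
E
```

```text
(no output)
```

View pics/w5c.png

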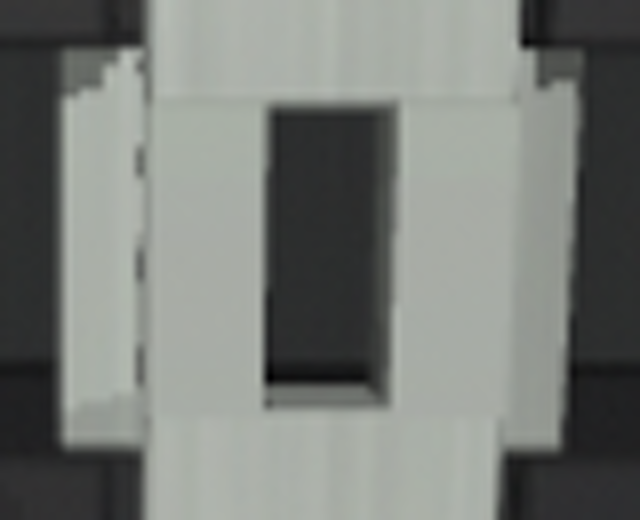

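```bash
python3 - <<'E'
from h import *
c,f=load("w5")
q=lambda a:[[x/8+245-.44,y/8+95-.44] for x,y in a]
S=ray(c,q([[268,104],[399,104],[390,405],[264,408]]),.110)
print(S.mean(0),[round(float(np.linalg.norm(S[i]-S[(i+1)%4])),4) for i in range(4)])
for a,b in((0,3),(1,2)):
  d=S[a]-S[b];print(np.degrees(np.arctan2(d[1],d[0])))
P=ray(c,q([[62,90],[580,85],[563,448],[62,446]]),.087);print(P,P.mean(0))
E
```

```text
[0.54615462 0.03442929 0.11      ] [0.014, 0.0321, 0.0139, 0.0325]
77.17254097955302
77.01252185026257
[[0.52142413 0.05766672 0.087     ]
 [0.57971204 0.04467366 0.087     ]
 [0.57036171 0.00367402 0.087     ]
 [0.51189723 0.01753871 0.087     ]] [0.54584878 0.03088828 0.087     ]
```

Bar slot centre (0.5462,0.0344), which agrees with the release TCP to 1 mm. Now to the key, turning the tool so that its x points away from the robot.

Call:
drive_tool:
  moves:
    - [[0,0,-0.1],[0,0.015,0],-1]
    - [[0,0,-0.115],[0,0.025,0],-1]
    - [[0,0,-0.115],[0,0.028,0],-1]
    - [[0,0,-0.115],[0,0.028,0],-1]
    - [[0,0,-0.115],[0,0.028,0],-1]

```text
time_s: 9.25
ee_pos: [0.5099, 0.1206, 0.2471]
eef_rot: [[0.712, 0.702, -0.001], [0.702, -0.712, 0.0], [-0.001, -0.001, -1.0]]
wrist_force: [0.1, -0.9, -0.6]
gripper_width: 0.0855
```

Call:
drive_tool:
  moves:
    - [[0,0,-0.115],[0,0.028,0],-1]
    - [[0,0,-0.115],[0,0.028,0],-1]
    - [[0,0,-0.115],[0,0.028,0],-1]
    - [[0,0,-0.115],[0,0.028,0],-1]
    - [[0,0,-0.115],[0,0.025,0],-1]

```text
time_s: 9.67
ee_pos: [0.5093, 0.2585, 0.2469]
eef_rot: [[0.979, 0.203, -0.002], [0.203, -0.979, 0.0], [-0.001, -0.001, -1.0]]
wrist_force: [1.5, 0.1, -0.3]
gripper_width: 0.085
```

Call:
drive_tool:
  moves:
    - [[0,0,-0.115],[0,0.015,-0.015],-1]
    - [[0,0,-0.08],[0,0.007,-0.015],-1]
    - [[0,0,0],[0,0,-0.01],-1]
    - [[0,0,0],[0,0,0],-1]
    - [[0,0,0],[0,0,0],-1]

```text
time_s: 10.08
ee_pos: [0.5099, 0.2769, 0.2069]
eef_rot: [[1.0, 0.016, -0.002], [0.016, -1.0, -0.001], [-0.002, 0.001, -1.0]]
wrist_force: [-0.2, 0.4, 0.5]
gripper_width: 0.0853
```

```bash
python3 - <<'E'
from h import *
cap("k1")
o=arm.get_obs();R=o["eef_rot"];print(o["ee_pos"],np.degrees(np.arctan2(R[1,0],R[0,0])),o["joints"])
E
```

```text
[0.51042318 0.27675995 0.20779929] 0.8318770282211485 [-0.24336789  0.39611714 -0.44342483  1.71205665  0.18925267  1.07658589
 -2.30335912]
```

View pics/k1.png

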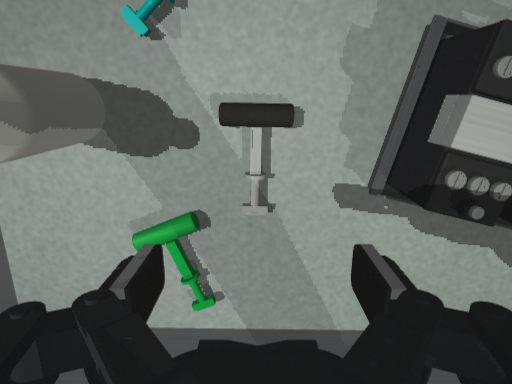

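The wanted key (black handle at (256,114), steel head at (256,209)) lies between the green one, lower left, and the tray on the right. The bottle is at the left edge. Measuring the key and the bottle clearance.

```bash
python3 - <<'E'
from h import *
c,f=load("k1")
cv2.imwrite("pics/k1c.png",cv2.resize(f[90:225,205:310],None,fx=4.4,fy=4.4,interpolation=cv2.INTER_CUBIC))
t=cv2.imread("pics/top0.png");ct=arm.calibration("top")
print("bottle top cap",ray(ct,[[99,188]],.19))
E
```

```text
bottle top cap [[0.56371609 0.47024729 0.19      ]]
```

View pics/k1c.png

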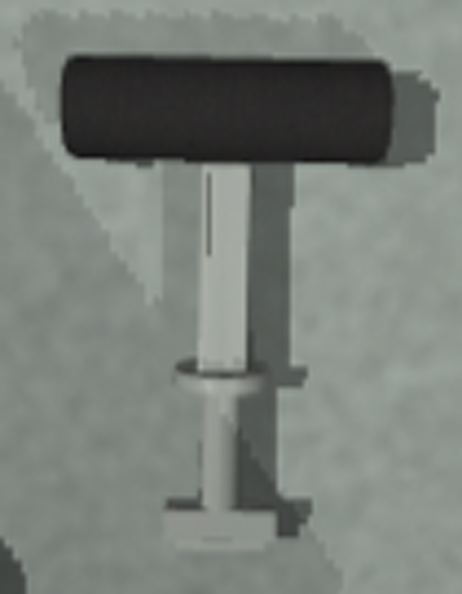

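```bash
python3 - <<'E'
from h import *
c,f=load("k1")
s=4.4
q=lambda a:[[x/s+205-.4,y/s+90-.4] for x,y in a]
N=ray(c,q([[229,166],[223,362]]),.018)
H=ray(c,q([[63,108],[391,112],[227,110]]),.012)
T=ray(c,q([[164,520],[275,523],[220,527]]),.017)
C=ray(c,q([[175,375],[270,375],[222,375]]),.012)
for n,a in zip("NHTC",(N,H,T,C)):print(n,np.round(a,4).tolist(),np.linalg.norm(a[0]-a[1]))
d=N[1]-N[0];print(np.degrees(np.arctan2(d[1],d[0])))
d=H[1]-H[0];print(np.degrees(np.arctan2(d[1],d[0]))-90)
d=T[2]-H[2];print(np.degrees(np.arctan2(d[1],d[0])))
E
```

```text
N [[0.5524, 0.2783, 0.018], [0.5056, 0.279, 0.018]] 0.046798407574800194
H [[0.5646, 0.3174, 0.012], [0.565, 0.2405, 0.012], [0.5648, 0.2789, 0.012]] 0.07690962683243766
T [[0.4645, 0.2932, 0.017], [0.4641, 0.2653, 0.017], [0.4628, 0.2791, 0.017]] 0.027915983693807392
C [[0.5008, 0.2908, 0.012], [0.5011, 0.2673, 0.012], [0.5009, 0.2792, 0.012]] 0.02350365243236314
179.1335206865772
-179.7329669497027
179.90764067684248
```

The key is at neck point (0.5229, 0.279–0.280), axis along -x within 0.3°; handle, collar and head all fit the given spacing. I'll grasp with the tool leaned 25°, so the gripper clears the caps at insertion.

Call:
drive_tool:
  moves:
    - [[0,0.08,-0.017],[0.003,0.001,-0.01],-1]
    - [[0,0.09,0],[0.003,0.001,-0.02],-0.5]
    - [[0,0.09,0],[0.003,0.001,-0.025],-0.3]
    - [[0,0.09,0],[0.001,0,-0.025],-0.2]
    - [[0,0.086,0],[0,0,-0.02],-0.2]

```text
time_s: 10.55
ee_pos: [0.5218, 0.2791, 0.1076]
eef_rot: [[0.906, -0.005, -0.424], [-0.004, -1.0, 0.002], [-0.424, -0.0, -0.906]]
wrist_force: [1.0, -0.2, 0.1]
gripper_width: 0.0514
```

Call:
drive_tool:
  moves:
    - [[0,0,0],[0,0,-0.01],-0.2]
    - [[0,0,0],[0,0,-0.005],-0.2]
    - [[0,0,0],[0,0,0],-0.2]
    - [[0,0,0],[0,0,0],-0.2]
    - [[0,0,0],[0,0,0],-0.2]

```text
time_s: 10.97
ee_pos: [0.5207, 0.2813, 0.0957]
eef_rot: [[0.908, -0.003, -0.418], [-0.002, -1.0, 0.002], [-0.418, -0.001, -0.908]]
wrist_force: [-0.1, -0.6, -0.3]
gripper_width: 0.0513
```

```bash
python3 - <<'E'
from h import *
o=arm.get_obs();print(np.round(o["ee_pos"],4),np.round(o["eef_rot"],3),o["joints"])
cap("k2");s=arm.grab_frame("scene");cv2.imwrite("pics/k2s.png",cv2.resize(s[200:330,280:420],None,fx=4,fy=4,interpolation=cv2.INTER_CUBIC))
E
```

```text
[0.5207 0.2813 0.0957] [[ 0.908 -0.003 -0.418]
 [-0.002 -1.     0.002]
 [-0.418 -0.001 -0.908]] [-0.20196786  0.77542564 -0.43123861  1.44628812  0.06769069  1.33955254
 -2.1765905 ]
```

View pics/k2.png

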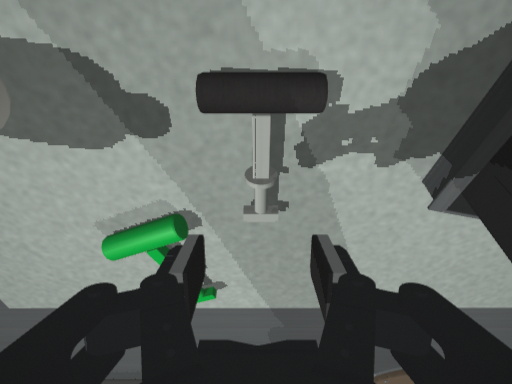

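View pics/k2s.png

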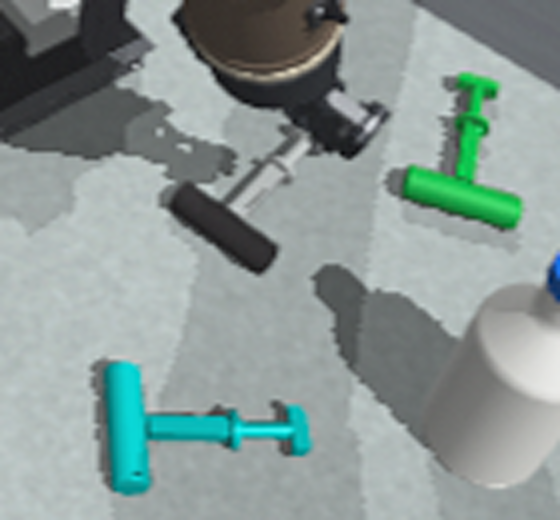

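Correct key, centred between the fingers (column 260); the green one is clear to the left. Descending.

Call:
drive_tool:
  moves:
    - [[0,0,0],[0,-0.001,-0.02],-0.2]
    - [[0,0,0],[0,0,-0.025],-0.2]
    - [[0,0,0],[0,0,-0.02],-0.2]
    - [[0,0,0],[0,0,-0.012],-0.2]
    - [[0,0,0],[0,0,-0.006],-0.2]

```text
time_s: 11.48
ee_pos: [0.5198, 0.2791, 0.0091]
eef_rot: [[0.906, -0.004, -0.423], [-0.004, -1.0, -0.0], [-0.423, 0.002, -0.906]]
wrist_force: [-0.3, 0.1, -0.8]
gripper_width: 0.0511
```

Call:
drive_tool:
  moves:
    - [[0,0,0],[0,0,0],-0.2]
    - [[0,0,0],[0,0,-0.002],-0.2]
    - [[0,0,0],[0,0,-0.001],-0.2]
    - [[0,0,0],[0,0,0],-0.2]
    - [[0,0,0],[0,0,0],-0.2]

```text
time_s: 11.9
ee_pos: [0.5207, 0.2795, 0.0076]
eef_rot: [[0.907, -0.004, -0.421], [-0.004, -1.0, 0.001], [-0.421, 0.001, -0.907]]
wrist_force: [0.4, 0.8, -0.3]
gripper_width: 0.051
```

Call:
drive_tool:
  moves:
    - [[0,0,0],[0,0,-0.0015],-0.2]
    - [[0,0,0],[0,0,0],0]
    - [[0,0,0],[0,0,0],0.2]
    - [[0,0,0],[0,0,0],0.35]
    - [[0,0,0],[0,0,0],0.5]
  squeeze: 40

```text
time_s: 12.32
ee_pos: [0.5203, 0.2793, 0.0053]
eef_rot: [[0.906, -0.004, -0.422], [-0.004, -1.0, 0.001], [-0.422, 0.001, -0.906]]
wrist_force: [1.2, 0.1, -0.4]
gripper_width: 0.0216
```

Call:
drive_tool:
  moves:
    - [[0,0,0],[0,0,0],0.65]
    - [[0,0,0],[0,0,0],0.8]
    - [[0,0,0],[0,0,0],1]
    - [[0,0,0],[0,0,0],1]
    - [[0,0,0],[0,0,0],1]
  squeeze: 80

```text
time_s: 12.73
ee_pos: [0.5203, 0.2795, 0.0055]
eef_rot: [[0.906, -0.004, -0.422], [-0.004, -1.0, 0.001], [-0.422, 0.001, -0.906]]
wrist_force: [0.0, -0.1, 2.2]
gripper_width: 0.0098
```

```bash
python3 - <<'E'
from h import *
o=arm.get_obs();print(np.round(o["ee_pos"],4),o["gripper_width"],o["wrist_force"])
cap("k3")
E
```

```text
[0.5203 0.2795 0.0055] 0.009828817720948737 [ 0.02648468 -0.06566308  2.19442157]
```

View pics/k3.png

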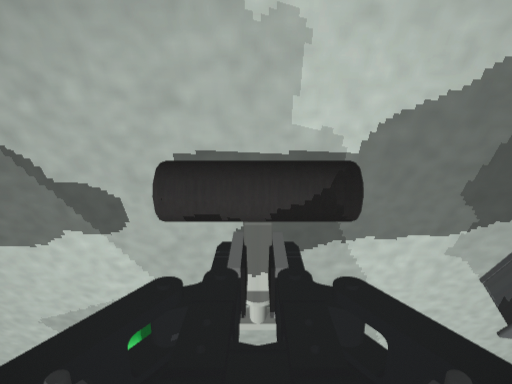

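Firm grip on the neck. Lifting, then yawing to the tray's axes and swinging the head down.

Call:
drive_tool:
  moves:
    - [[0,0,0],[0,0,0.01],1]
    - [[0,0,0],[0,0,0.025],1]
    - [[0,0,0],[0,0,0.035],1]
    - [[0,0,0],[0,0,0.035],1]
    - [[0,0,0],[0,0,0.035],1]

```text
time_s: 13.2
ee_pos: [0.5199, 0.279, 0.1469]
eef_rot: [[0.906, -0.004, -0.423], [-0.004, -1.0, 0.0], [-0.423, 0.002, -0.906]]
wrist_force: [1.0, 0.7, -0.8]
gripper_width: 0.0092
```

Call:
drive_tool:
  moves:
    - [[0,0,-0.075],[0,0,0.035],1]
    - [[0,0,-0.075],[0,-0.01,0.035],1]
    - [[0,0,-0.075],[0,-0.02,0.03],1]
    - [[-0.027,-0.117,0],[0,-0.02,0.02],1]
    - [[-0.027,-0.117,0],[0,-0.02,0],1]

```text
time_s: 13.62
ee_pos: [0.5233, 0.2078, 0.2693]
eef_rot: [[0.956, -0.231, -0.18], [-0.227, -0.973, 0.045], [-0.185, -0.003, -0.983]]
wrist_force: [0.3, 0.5, -0.8]
gripper_width: 0.0096
```

Call:
drive_tool:
  moves:
    - [[-0.027,-0.117,0],[0,-0.02,0],1]
    - [[-0.027,-0.117,0],[0,-0.02,0],1]
    - [[-0.027,-0.117,0],[0,-0.02,0],1]
    - [[-0.027,-0.117,0],[0,-0.02,0],1]
    - [[-0.027,-0.117,0],[0,-0.02,0],1]

```text
time_s: 14.03
ee_pos: [0.5198, 0.1087, 0.2668]
eef_rot: [[0.893, -0.226, 0.39], [-0.208, -0.974, -0.088], [0.4, -0.002, -0.917]]
wrist_force: [1.2, -1.0, -0.9]
gripper_width: 0.0097
```

```bash
python3 - <<'E'
from h import *
o=arm.get_obs();print(np.round(o["ee_pos"],4),np.round(o["joints"],3),o["gripper_width"])
E
```

```text
[0.5198 0.1087 0.2668] [-0.113  0.049 -0.364  2.055  0.408  0.76  -2.532] 0.009704395056206551
```

Call:
drive_tool:
  moves:
    - [[-0.027,-0.117,0],[0.005,-0.02,0],1]
    - [[-0.027,-0.117,0],[0.005,-0.015,0],1]
    - [[-0.027,-0.117,0],[0.005,-0.015,0],1]
    - [[0,0,0],[0.005,-0.015,0],1]
    - [[0,0,0],[0.005,-0.01,0],1]

```text
time_s: 14.45
ee_pos: [0.5375, 0.0478, 0.2717]
eef_rot: [[0.799, -0.23, 0.556], [-0.193, -0.973, -0.126], [0.57, -0.006, -0.822]]
wrist_force: [0.5, -0.3, -2.2]
gripper_width: 0.0098
```

```bash
python3 - <<'E'
from h import *
o=arm.get_obs();print(np.round(o["ee_pos"],4),np.round(o["joints"],3),o["gripper_width"])
E
```

```text
[0.5375 0.0478 0.2717] [ 0.2   -0.008 -0.582  2.185  0.666  0.546 -2.692] 0.009758609162583472
```

Call:
drive_tool:
  moves:
    - [[0,0,0],[0,0,0],1]
    - [[-0.02,-0.088,0],[0,0,0],1]
    - [[-0.02,-0.088,0],[0,0,0],1]
    - [[0,0,0],[0,0,0],1]
    - [[0,0,0],[0,0,0],1]

```text
time_s: 14.87
ee_pos: [0.5371, 0.0434, 0.2763]
eef_rot: [[0.772, -0.235, 0.591], [-0.194, -0.972, -0.133], [0.605, -0.012, -0.796]]
wrist_force: [0.8, -0.4, -0.6]
gripper_width: 0.0096
```

```bash
python3 - <<'E'
from h import *
o=arm.get_obs();print(np.round(o["ee_pos"],4),np.round(o["joints"],3),o["gripper_width"])
E
```

```text
[0.5371 0.0434 0.2763] [ 0.476 -0.018 -0.843  2.202  0.735  0.506 -2.757] 0.009574731899342328
```

Rotation has nearly stalled with j7 near its limit (-2.76). I'll fit a kinematic model from the recorded joint/pose pairs so I can plan a feasible posture.

```bash
cat > kin.py <<'E'
import numpy as np
from scipy.spatial.transform import Rotation as Rn
D=[([1.25977381,0.41192575,-0.01270729,1.59709441,0.00558137,1.13428448,-0.08220849],[0.15011296,-0.60616985,0.23041637],[[.970662,.240447,-.000504],[.240447,-.970661,.001599],[-.000104,-.001673,-.9999986]]),
([-0.24336789,0.39611714,-0.44342483,1.71205665,0.18925267,1.07658589,-2.30335912],[.51042,.27676,.2078],[[1,.0145,-.002],[.0145,-1,-.001],[-.002,.001,-1]]),
([-0.20196786,0.77542564,-0.43123861,1.44628812,0.06769069,1.33955254,-2.1765905],[.5207,.2813,.0957],[[.908,-.003,-.418],[-.002,-1,.002],[-.418,-.001,-.908]]),
([-0.113,0.049,-0.364,2.055,0.408,0.76,-2.532],[.5198,.1087,.2668],[[.893,-.226,.39],[-.208,-.974,-.088],[.4,-.002,-.917]]),
([0.2,-0.008,-0.582,2.185,0.666,0.546,-2.692],[.5375,.0478,.2717],[[.799,-.23,.556],[-.193,-.973,-.126],[.57,-.006,-.822]]),
([0.476,-0.018,-0.843,2.202,0.735,0.506,-2.757],[.5371,.0434,.2763],[[.772,-.235,.591],[-.194,-.972,-.133],[.605,-.012,-.796]])]
def fk(q,p,s):
    # p: h,a,b,t, ex1,ey1(elbow), ex2, ey2(wrist), ex0, yaw7 off, base yaw
    h,a,b,t,e1,f1,e2,f2,e0,o7,o1=p
    R=Rn.from_euler('z',s[0]*q[0]+o1);x=np.array([0,0,h])
    R=R*Rn.from_euler('y',q[1]);
    R=R*Rn.from_euler('z',s[1]*q[2]);x=x+R.apply([e1,f1,a])
    R=R*Rn.from_euler('y',q[3]);x=x+R.apply([e0,0,0])
    R=R*Rn.from_euler('z',s[2]*q[4]);x=x+R.apply([e2,f2,b])
    R=R*Rn.from_euler('y',q[5])
    R=R*Rn.from_euler('z',s[3]*q[6]+o7);x=x+R.apply([0,0,t])
    return x,R.as_matrix()
E
python3 - <<'E'
from kin import *
from scipy.optimize import least_squares
import itertools
best=[]
for s in itertools.product((1,-1),repeat=4):
  for o7 in (0,1.57,3.14,-1.57):
    def r(p):
        e=[]
        for q,x,R in D:
            X,M=fk(q,p,s);e+=list((X-x)*3)+list((M-np.array(R)).ravel()*.5)
        e+=list(np.array(p[4:9])*.02)
        return np.array(e)
    f=least_squares(r,[.3,.4,.4,.3,0,0,0,0,0,o7,0])
    best.append((f.cost,s,f.x))
best.sort(key=lambda b:b[0])
for b in best[:4]:print(b[0],b[1],np.round(b[2],4))
c,s,p=best[0]
for q,x,R in D:
    X,M=fk(q,p,s);print(np.round(X-x,4),np.abs(M-np.array(R)).max())
np.savez("kin.npz",p=p,s=s)
E
```

```text
0.0005021555005008771 (-1, -1, -1, -1) [ 0.3055  0.5761  0.4557  0.3881 -0.0138 -0.054  -0.036   0.0085  0.061
  1.5632 -0.008 ]
0.00050215550050088 (-1, -1, -1, -1) [ 0.3055  0.5761  0.4557  0.3881 -0.0138 -0.054  -0.036   0.0085  0.061
  1.5632 -0.008 ]
0.0005021555005013581 (-1, -1, -1, -1) [ 0.3055  0.5761  0.4557  0.3881 -0.0138 -0.054  -0.036   0.0085  0.061
  1.5632 -0.008 ]
0.000502155500501406 (-1, -1, -1, -1) [ 0.3055  0.5761  0.4557  0.3881 -0.0138 -0.054  -0.036   0.0085  0.061
  1.5632 -0.008 ]
[-0.003   0.0028  0.0039] 0.00038114529769461836
[ 0.0023  0.0013 -0.0007] 0.001502497600821774
[-0.0003  0.0031 -0.0027] 0.0031669994713863234
[-0.0041 -0.0016  0.0008] 0.0035744524757133356
[-0.0018  0.0016 -0.0005] 0.004810293141009614
[ 0.0049 -0.0004 -0.0008] 0.004447469466273335
```

The model's orientation fits to under 0.005 and position to about 5 mm. It shows the tool is long (0.388 m from the wrist), so the elbow limit blocks a flat forward pose. I'll compute which leans are feasible for insertion (forward and reversed) and for the bench.

```bash
cat >> kin.py <<'E'
LO=np.array([-2.95,-.29,-1.47,.14,-1.03,.13,-2.86]);HI=np.array([2.95,1.99,1.44,2.54,4.17,1.85,2.86])
def rot(lean,yaw):  # lean>0: fingers point backwards (towards -heading)
    return (Rn.from_euler('z',yaw)*Rn.from_euler('y',lean)*Rn.from_euler('x',np.pi)).as_matrix()
from scipy.optimize import least_squares
_k=None
def ik(x,R,tries=30,seed=0,m=.04):
    global _k
    if _k is None:
        z=np.load("kin.npz");_k=(z["p"],z["s"])
    p,s=_k;rng=np.random.default_rng(seed);b=(9,None)
    mid=np.array([0,.5,0,1.6,0,1,-1.5])
    for i in range(tries):
        q0=np.clip(mid+rng.normal(0,.6,7),LO+.1,HI-.1)
        def r(q):
            X,M=fk(q,p,s);return np.r_[(X-x)*3,(M-R).ravel(),.0005*(q-mid)]
        f=least_squares(r,q0,bounds=(LO+m,HI-m))
        X,M=fk(f.x,p,s);e=np.linalg.norm(X-x)*3+np.abs(M-R).max()
        if e<b[0]:b=(e,f.x)
        if e<.01:break
    return b
E
python3 - <<'E'
from kin import *
R=np.array
y0=np.radians(-13.1)
print(np.round(rot(.436,0),3))
for nm,yaw in(("fwd",y0),("rev",y0+np.pi)):
  for phi in (35,40,45,50,55,60,65):
    # key vertical; tool z = heading*cos(phi) down sin(phi)  -> lean=-(90-phi)
    M=rot(-np.radians(90-phi),yaw)
    out=[]
    for nz in(.21,.134):
      x=np.array([.5457,.0343,nz])+M[:,2]*.006
      e,q=ik(x,M,12);out.append((round(e,3),np.round(q,2).tolist() if e<.02 else None))
    print(nm,phi,out)
E
```

```text
[[ 0.906  0.    -0.422]
 [ 0.    -1.    -0.   ]
 [-0.422  0.    -0.906]]
fwd 35 [(np.float64(0.284), None), (np.float64(0.416), None)]
fwd 40 [(np.float64(0.207), None), (np.float64(0.358), None)]
fwd 45 [(np.float64(0.122), None), (np.float64(0.274), None)]
fwd 50 [(np.float64(0.03), None), (np.float64(0.185), None)]
fwd 55 [(np.float64(0.0), [-0.71, 0.13, 0.43, 2.25, 0.81, 0.33, -2.82]), (np.float64(0.091), None)]
fwd 60 [(np.float64(0.0), [-0.33, 0.13, 0.04, 2.2, 0.62, 0.42, -2.61]), (np.float64(0.0), [-0.63, 0.3, 0.41, 2.27, 0.74, 0.17, -2.76])]
fwd 65 [(np.float64(0.0), [-0.3, 0.14, 0.03, 2.14, 0.41, 0.51, -2.39]), (np.float64(0.0), [-0.67, 0.32, 0.47, 2.23, 0.21, 0.24, -2.24])]
rev 35 [(np.float64(0.225), None), (np.float64(0.118), None)]
rev 40 [(np.float64(0.137), None), (np.float64(0.028), None)]
rev 45 [(np.float64(0.052), None), (np.float64(0.0), [0.36, 0.99, -0.75, 1.25, 0.22, 1.8, 0.96])]
rev 50 [(np.float64(0.0), [0.34, 0.84, -0.7, 1.27, 0.15, 1.81, 0.99]), (np.float64(0.0), [0.36, 0.93, -0.74, 1.31, 0.23, 1.71, 0.97])]
rev 55 [(np.float64(0.0), [0.38, 0.79, -0.76, 1.33, 0.2, 1.73, 0.97]), (np.float64(0.0), [0.37, 0.87, -0.74, 1.38, 0.24, 1.62, 0.97])]
rev 60 [(np.float64(0.0), [0.38, 0.73, -0.74, 1.39, 0.2, 1.64, 0.98]), (np.float64(0.0), [0.38, 0.81, -0.74, 1.45, 0.26, 1.53, 0.96])]
rev 65 [(np.float64(0.0), [0.39, 0.67, -0.73, 1.46, 0.21, 1.55, 0.98]), (np.float64(0.0), [0.39, 0.76, -0.74, 1.52, 0.28, 1.44, 0.96])]
```

```bash
python3 - <<'E'
from kin import *
for (px,py) in((.52,.28),(.45,.28),(.40,.28),(.40,-.2),(.35,-.35),(.6,.28)):
  b=np.arctan2(py,px)
  for yaw in (0,b):
    r=[]
    for L in(35,45,50,55,60,65):
      M=rot(np.radians(L),yaw);e,q=ik(np.array([px,py,.02]),M,8);r.append((L,round(e,3)))
    print(px,py,round(yaw,2),r)
E
```

```text
0.52 0.28 0 [(35, np.float64(0.0)), (45, np.float64(0.0)), (50, np.float64(0.0)), (55, np.float64(0.017)), (60, np.float64(0.102)), (65, np.float64(0.188))]
0.52 0.28 0.49 [(35, np.float64(0.0)), (45, np.float64(0.0)), (50, np.float64(0.03)), (55, np.float64(0.13)), (60, np.float64(0.233)), (65, np.float64(0.338))]
0.45 0.28 0 [(35, np.float64(0.0)), (45, np.float64(0.0)), (50, np.float64(0.0)), (55, np.float64(0.0)), (60, np.float64(0.0)), (65, np.float64(0.041))]
0.45 0.28 0.56 [(35, np.float64(0.0)), (45, np.float64(0.0)), (50, np.float64(0.0)), (55, np.float64(0.006)), (60, np.float64(0.107)), (65, np.float64(0.21))]
0.4 0.28 0 [(35, np.float64(0.0)), (45, np.float64(0.0)), (50, np.float64(0.0)), (55, np.float64(0.0)), (60, np.float64(0.0)), (65, np.float64(0.0))]
0.4 0.28 0.61 [(35, np.float64(0.0)), (45, np.float64(0.0)), (50, np.float64(0.0)), (55, np.float64(0.0)), (60, np.float64(0.017)), (65, np.float64(0.118))]
0.4 -0.2 0 [(35, np.float64(0.0)), (45, np.float64(0.0)), (50, np.float64(0.0)), (55, np.float64(0.0)), (60, np.float64(0.0)), (65, np.float64(0.0))]
0.4 -0.2 -0.46 [(35, np.float64(0.0)), (45, np.float64(0.0)), (50, np.float64(0.0)), (55, np.float64(0.0)), (60, np.float64(0.0)), (65, np.float64(0.026))]
0.35 -0.35 0 [(35, np.float64(0.0)), (45, np.float64(0.0)), (50, np.float64(0.0)), (55, np.float64(0.0)), (60, np.float64(0.0)), (65, np.float64(0.0))]
0.35 -0.35 -0.79 [(35, np.float64(0.0)), (45, np.float64(0.0)), (50, np.float64(0.0)), (55, np.float64(0.0)), (60, np.float64(0.032)), (65, np.float64(0.133))]
0.6 0.28 0 [(35, np.float64(0.0)), (45, np.float64(0.0)), (50, np.float64(0.084)), (55, np.float64(0.172)), (60, np.float64(0.262)), (65, np.float64(0.351))]
0.6 0.28 0.44 [(35, np.float64(0.0)), (45, np.float64(0.069)), (50, np.float64(0.167)), (55, np.float64(0.27)), (60, np.float64(0.376)), (65, np.float64(0.484))]
```

Findings: a forward insertion needs the key held at over 57° in the hand. A reversed insertion (fingers pointing back toward the robot) works from about 46°. I'll increase the in-hand angle from 25° to about 46° by leaning the tool 50° over free bench near (0.42,-0.22), then pressing the handle lightly on the bench under a low grip.

Call:
drive_tool:
  moves:
    - [[0.02,0.08,0],[-0.008,-0.018,0],1]
    - [[0.025,0.107,0],[-0.012,-0.026,0],1]
    - [[0.025,0.107,0],[-0.012,-0.026,0],1]
    - [[0.025,0.107,0],[-0.012,-0.026,0],1]
    - [[0.025,0.107,0],[-0.012,-0.026,0],1]

```text
time_s: 15.28
ee_pos: [0.4918, -0.0576, 0.2762]
eef_rot: [[0.947, -0.239, 0.215], [-0.232, -0.971, -0.056], [0.222, 0.003, -0.975]]
wrist_force: [1.3, -0.0, -1.1]
gripper_width: 0.0096
```

Call:
drive_tool:
  moves:
    - [[0.025,0.107,0],[-0.012,-0.026,0],1]
    - [[0.025,0.107,0],[-0.012,-0.026,0],1]
    - [[0.025,0.107,0],[-0.012,-0.026,0],1]
    - [[0.025,0.107,0],[-0.012,-0.026,0],1]
    - [[0.025,0.107,0],[-0.008,-0.02,-0.02],1]

```text
time_s: 15.7
ee_pos: [0.4379, -0.185, 0.258]
eef_rot: [[0.92, -0.239, -0.31], [-0.232, -0.971, 0.06], [-0.315, 0.016, -0.949]]
wrist_force: [1.1, -0.1, -0.7]
gripper_width: 0.0092
```

```bash
python3 - <<'E'
from h import *
o=arm.get_obs();R=o["eef_rot"];print(np.round(o["ee_pos"],4),np.round(o["joints"],3),"lean",np.degrees(np.arctan2(-R[0:2,2]@R[0:2,0]/np.linalg.norm(R[:2,0]),-R[2,2])),"yaw",np.degrees(np.arctan2(R[1,0],R[0,0])))
E
```

```text
[ 0.4379 -0.185   0.258 ] [ 0.675  0.386 -0.526  1.661  0.178  1.471 -1.711] lean 18.380363212089684 yaw -14.122137733187023
```

Call:
drive_tool:
  moves:
    - [[0.027,0.107,0],[-0.008,-0.015,-0.03],1]
    - [[0.027,0.107,0],[-0.006,-0.012,-0.035],1]
    - [[0.027,0.107,0],[-0.004,-0.008,-0.035],1]
    - [[0.027,0.107,0],[0,0,-0.035],1]
    - [[0.027,0.107,0],[0,0,-0.02],1]

```text
time_s: 16.12
ee_pos: [0.4179, -0.2176, 0.0963]
eef_rot: [[0.617, -0.23, -0.753], [-0.156, -0.973, 0.17], [-0.772, 0.012, -0.636]]
wrist_force: [0.3, -0.2, -1.0]
gripper_width: 0.0095
```

Call:
drive_tool:
  moves:
    - [[0,0,0],[0,0,-0.01],1]
    - [[0,0,0],[0,0,-0.005],1]
    - [[0,0,0],[0,0,0],1]
    - [[0,0,0],[0,0,0],1]
    - [[0,0,0],[0,0,0],1]

```text
time_s: 16.53
ee_pos: [0.4198, -0.2185, 0.0888]
eef_rot: [[0.629, -0.232, -0.742], [-0.158, -0.973, 0.17], [-0.761, 0.01, -0.649]]
wrist_force: [-0.0, -0.2, -0.9]
gripper_width: 0.0098
```

```bash
cat >> h.py <<'E'
def st():
    o=arm.get_obs();R=o["eef_rot"];print(np.round(o["ee_pos"],4),np.round(o["joints"],3),"lean",round(float(np.degrees(np.arctan2(-R[0:2,2]@R[0:2,0]/np.linalg.norm(R[:2,0]),-R[2,2]))),2),"yaw",round(float(np.degrees(np.arctan2(R[1,0],R[0,0]))),2),"F",np.round(o["wrist_force"],1),"w",round(float(o["gripper_width"]),4),"roll",np.round(R[2,1],3))
E
python3 - <<'E'
from h import *
st();cap("p1")
s=arm.grab_frame("scene");cv2.imwrite("pics/p1s.png",cv2.resize(s[60:260,150:380],None,fx=3.3,fy=3,interpolation=cv2.INTER_CUBIC))
E
```

```text
[ 0.4198 -0.2185  0.0888] [ 0.568  0.907 -0.408  1.448  0.269  1.726 -1.737] lean 49.54 yaw -14.12 F [-0.  -0.2 -0.9] w 0.0098 roll 0.01
```

View pics/p1.png

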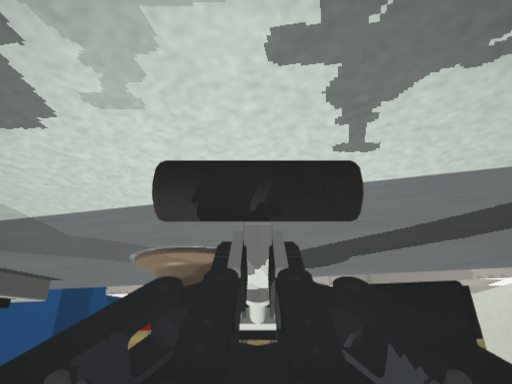

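View pics/p1s.png

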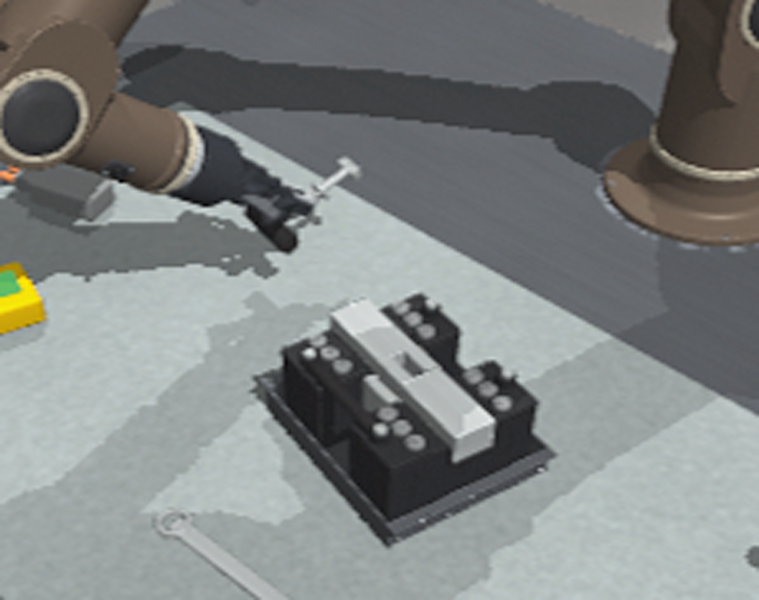

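Call:
drive_tool:
  moves:
    - [[0,0,0],[0,0,-0.015],1]
    - [[0,0,0],[0,0,-0.02],1]
    - [[0,0,0],[0,0,-0.015],1]
    - [[0,0,0],[0,0,-0.008],1]
    - [[0,0,0],[0,0,0],1]
  squeeze: 30

```text
time_s: 17.05
ee_pos: [0.4172, -0.2178, 0.0254]
eef_rot: [[0.622, -0.233, -0.748], [-0.155, -0.973, 0.174], [-0.768, 0.008, -0.641]]
wrist_force: [-0.2, -0.0, -1.0]
gripper_width: 0.0094
```

Call:
drive_tool:
  moves:
    - [[0,0,0],[0,0,-0.002],1]
    - [[0,0,0],[0,0,-0.002],1]
    - [[0,0,0],[0,0,-0.002],1]
    - [[0,0,0],[0,0,-0.001],1]
    - [[0,0,0],[0,0,0],1]

```text
time_s: 17.47
ee_pos: [0.4178, -0.2178, 0.0237]
eef_rot: [[0.621, -0.232, -0.748], [-0.155, -0.973, 0.173], [-0.768, 0.008, -0.64]]
wrist_force: [-3.6, 0.2, 17.5]
gripper_width: 0.0101
```

```bash
python3 - <<'E'
from h import *
st()
E
```

```text
[ 0.4178 -0.2178  0.0237] [ 0.561  0.999 -0.395  1.447  0.293  1.651 -1.747] lean 50.17 yaw -14.0 F [-3.6  0.2 17.5] w 0.0101 roll 0.008
```

Call:
drive_tool:
  moves:
    - [[0,0,0],[0,0,0],1]
    - [[0,0,0],[0,0,0],1]
    - [[0,0,0],[0,0,0],1]
    - [[0,0,0],[0,0,0],1]
    - [[0,0,0],[0,0,0],1]
  squeeze: 20

```text
time_s: 17.88
ee_pos: [0.4178, -0.2178, 0.0237]
eef_rot: [[0.622, -0.232, -0.748], [-0.155, -0.973, 0.173], [-0.768, 0.008, -0.641]]
wrist_force: [-3.3, 0.3, 17.3]
gripper_width: 0.0097
```

```bash
python3 - <<'E'
from h import *
st();cap("p2")
E
```

```text
[ 0.4178 -0.2178  0.0237] [ 0.561  0.999 -0.395  1.448  0.293  1.651 -1.747] lean 50.15 yaw -14.0 F [-3.3  0.3 17.3] w 0.0097 roll 0.008
```

View pics/p2.png

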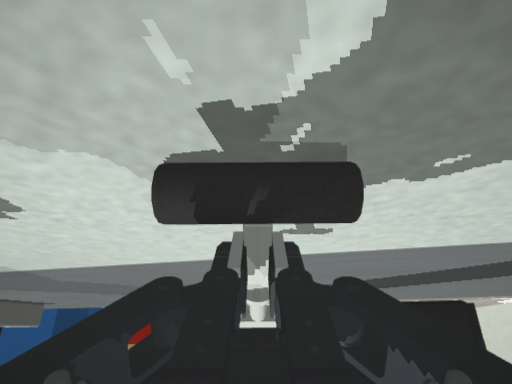

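Friction holds the key too firmly: 17 N and no pivot. Instead I'll set the key down level, let go, lean the open tool to 47° and regrip.

Call:
drive_tool:
  moves:
    - [[0,0,0],[0,0,0.01],1]
    - [[0,0,0],[0,0,0.02],1]
    - [[-0.026,-0.104,0],[0,0,0.01],1]
    - [[-0.026,-0.104,0],[0,0,0],1]
    - [[-0.026,-0.104,0],[0,0,0],1]
  squeeze: 60

```text
time_s: 18.35
ee_pos: [0.42, -0.218, 0.061]
eef_rot: [[0.831, -0.235, -0.504], [-0.207, -0.972, 0.112], [-0.517, 0.011, -0.856]]
wrist_force: [0.2, 0.0, -0.8]
gripper_width: 0.01
```

Call:
drive_tool:
  moves:
    - [[-0.026,-0.104,0],[0,0,0],1]
    - [[0,0,0],[0,0,0],1]
    - [[0,0,0],[0,0,-0.01],1]
    - [[0,0,0],[0,0,-0.01],1]
    - [[0,0,0],[0,0,0],1]

```text
time_s: 18.77
ee_pos: [0.4177, -0.2176, 0.0375]
eef_rot: [[0.875, -0.237, -0.423], [-0.218, -0.972, 0.093], [-0.433, 0.011, -0.901]]
wrist_force: [-0.4, -0.3, -1.9]
gripper_width: 0.0099
```

```bash
python3 - <<'E'
from h import *
st()
E
```

```text
[ 0.4177 -0.2176  0.0375] [ 0.666  0.719 -0.465  1.763  0.331  1.204 -1.773] lean 25.68 yaw -13.98 F [-0.4 -0.3 -1.9] w 0.0099 roll 0.011
```

Call:
drive_tool:
  moves:
    - [[0.0107,-0.0027,0],[0,0,-0.01],1]
    - [[0,0,0],[0,0,-0.01],1]
    - [[0,0,0],[0,0,-0.006],1]
    - [[0,0,0],[0,0,-0.003],1]
    - [[0,0,0],[0,0,0],1]

```text
time_s: 19.18
ee_pos: [0.4177, -0.2175, 0.0098]
eef_rot: [[0.877, -0.236, -0.419], [-0.213, -0.972, 0.102], [-0.431, -0.0, -0.902]]
wrist_force: [0.4, 0.0, -0.2]
gripper_width: 0.0102
```

Call:
drive_tool:
  moves:
    - [[0,0,0],[0,0,-0.001],1]
    - [[0,0,0],[0,0,-0.001],1]
    - [[0,0,0],[0,0,-0.0005],1]
    - [[0,0,0],[0,0,0],1]
    - [[0,0,0],[0,0,0],1]

```text
time_s: 19.6
ee_pos: [0.4184, -0.218, 0.0088]
eef_rot: [[0.878, -0.237, -0.417], [-0.214, -0.972, 0.101], [-0.429, 0.001, -0.903]]
wrist_force: [-0.5, 0.6, -1.9]
gripper_width: 0.0096
```

```bash
python3 - <<'E'
from h import *
st()
E
```

```text
[ 0.4184 -0.218   0.0088] [ 0.666  0.76  -0.457  1.771  0.346  1.153 -1.777] lean 25.39 yaw -13.71 F [-0.5  0.6 -1.9] w 0.0096 roll 0.001
```

Call:
drive_tool:
  moves:
    - [[0,0,0],[0,0,-0.001],1]
    - [[0,0,0],[0,0,-0.001],1]
    - [[0,0,0],[0,0,-0.0005],1]
    - [[0,0,0],[0,0,0],1]
    - [[0,0,0],[0,0,0],1]

```text
time_s: 20.02
ee_pos: [0.4182, -0.2179, 0.006]
eef_rot: [[0.877, -0.237, -0.417], [-0.214, -0.972, 0.101], [-0.429, 0.001, -0.903]]
wrist_force: [-0.9, 0.7, -0.8]
gripper_width: 0.0095
```

Open gently here (the key is at its pick-up height).

Call:
drive_tool:
  moves:
    - [[0,0,0],[0,0,-0.0005],1]
    - [[0,0,0],[0,0,0],0.7]
    - [[0,0,0],[0,0,0],0.6]
    - [[0,0,0],[0,0,0],0.5]
    - [[0,0,0],[0,0,0],0.45]

```text
time_s: 20.43
ee_pos: [0.4183, -0.218, 0.0056]
eef_rot: [[0.878, -0.237, -0.417], [-0.214, -0.972, 0.101], [-0.429, 0.001, -0.903]]
wrist_force: [-0.3, -0.8, 0.4]
gripper_width: 0.0234
```

Call:
drive_tool:
  moves:
    - [[0,0,0],[0,0,0.004],0.45]
    - [[0.024,0.093,0],[0,0,0.003],0.45]
    - [[0.024,0.093,0],[0,0,0.001],0.45]
    - [[0.024,0.093,0],[0,0,0],0.45]
    - [[0.024,0.093,0],[0,0,0],0.45]

```text
time_s: 20.85
ee_pos: [0.419, -0.2182, 0.0147]
eef_rot: [[0.656, -0.238, -0.716], [-0.157, -0.971, 0.178], [-0.738, -0.005, -0.675]]
wrist_force: [-0.1, -0.1, -0.5]
gripper_width: 0.0235
```

Call:
drive_tool:
  moves:
    - [[0,0,0],[0,0,0],0.45]
    - [[0,0,0],[0,0,0],0.45]
    - [[0,0,0],[0,0,0],0.45]
    - [[0,0,0],[0,0,0],0.45]
    - [[0,0,0],[0,0,0],0.45]

```text
time_s: 21.27
ee_pos: [0.4183, -0.2183, 0.0148]
eef_rot: [[0.66, -0.238, -0.713], [-0.158, -0.971, 0.177], [-0.734, -0.004, -0.679]]
wrist_force: [-0.2, -0.2, 0.0]
gripper_width: 0.0235
```

```bash
python3 - <<'E'
from h import *
st();cap("p3")
s=arm.grab_frame("scene");cv2.imwrite("pics/p3s.png",cv2.resize(s[80:180,200:320],None,fx=5,fy=5,interpolation=cv2.INTER_CUBIC))
E
```

```text
[ 0.4183 -0.2183  0.0148] [ 0.575  0.981 -0.399  1.479  0.294  1.588 -1.741] lean 47.26 yaw -13.5 F [-0.2 -0.2  0. ] w 0.0235 roll -0.004
```

View pics/p3.png

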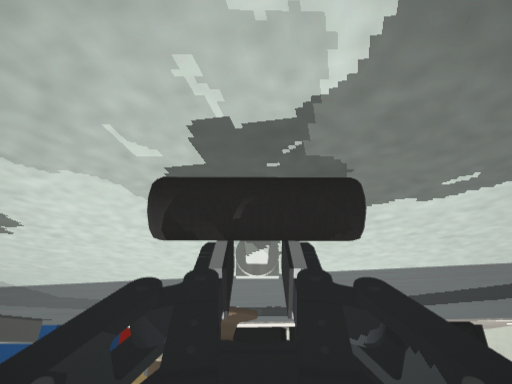

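View pics/p3s.png

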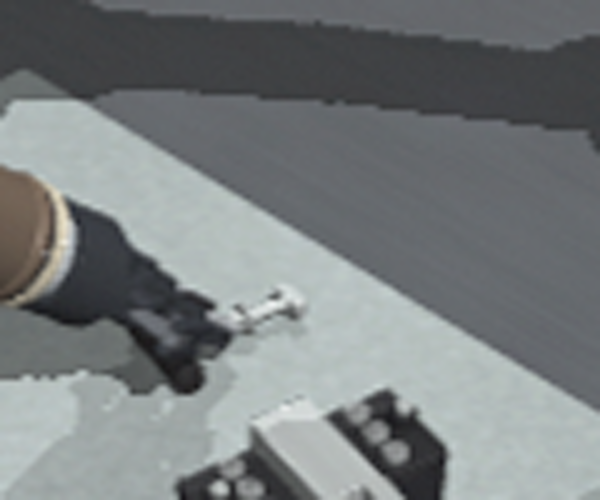

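Call:
drive_tool:
  moves:
    - [[0,0,0],[0,0,-0.003],0.45]
    - [[0,0,0],[0,0,-0.002],0.45]
    - [[0,0,0],[0,0,-0.0005],0.45]
    - [[0,0,0],[0,0,0],0.45]
    - [[0,0,0],[0,0,0],0.45]

```text
time_s: 21.78
ee_pos: [0.4182, -0.2179, 0.0079]
eef_rot: [[0.658, -0.237, -0.715], [-0.157, -0.971, 0.178], [-0.737, -0.005, -0.676]]
wrist_force: [-0.3, -1.0, -0.5]
gripper_width: 0.0238
```

Call:
drive_tool:
  moves:
    - [[0,0,0],[0,0,0],0.6]
    - [[0,0,0],[0,0,0],0.75]
    - [[0,0,0],[0,0,0],1]
    - [[0,0,0],[0,0,0],1]
    - [[0,0,0],[0,0,0],1]
  squeeze: 80

```text
time_s: 22.2
ee_pos: [0.4184, -0.2179, 0.0082]
eef_rot: [[0.658, -0.237, -0.714], [-0.157, -0.971, 0.178], [-0.736, -0.005, -0.677]]
wrist_force: [0.3, -0.8, 1.8]
gripper_width: 0.0098
```

Call:
drive_tool:
  moves:
    - [[0,0,0],[0,0,0.005],1]
    - [[0,0,0],[0,0,0.015],1]
    - [[0,0,0],[0,0,0.02],1]
    - [[0,0,0],[0,0,0.02],1]
    - [[0,0,0],[0,0,0.01],1]

```text
time_s: 22.62
ee_pos: [0.4191, -0.2181, 0.081]
eef_rot: [[0.66, -0.237, -0.713], [-0.158, -0.971, 0.177], [-0.735, -0.004, -0.678]]
wrist_force: [1.2, 0.1, -1.1]
gripper_width: 0.0098
```

```bash
python3 - <<'E'
from h import *
st();cap("p4")
E
```

```text
[ 0.4191 -0.2181  0.081 ] [ 0.584  0.893 -0.415  1.476  0.267  1.676 -1.73 ] lean 47.27 yaw -13.47 F [ 1.2  0.1 -1.1] w 0.0098 roll -0.004
```

View pics/p4.png

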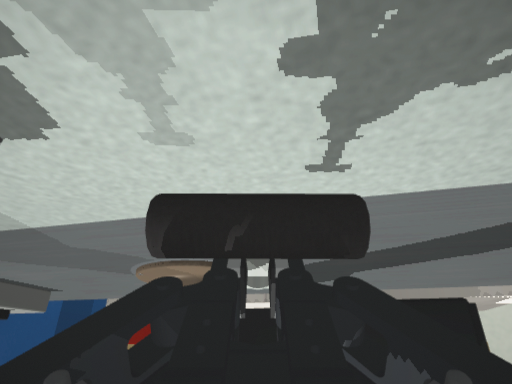

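Regripped with the key 47° in the hand. Now swing tool upright, yaw -180° while moving above the tray, then lean the tool so the head hangs straight down.

Call:
drive_tool:
  moves:
    - [[0,0,0],[0,0,0.03],1]
    - [[-0.0275,-0.1145,0],[0,0,0.04],1]
    - [[-0.0275,-0.1145,0],[0,0,0.04],1]
    - [[-0.0275,-0.1145,0],[0,0,0.04],1]
    - [[-0.0275,-0.1145,0],[0,0,0.035],1]

```text
time_s: 23.08
ee_pos: [0.4187, -0.2178, 0.2651]
eef_rot: [[0.914, -0.234, -0.332], [-0.218, -0.972, 0.085], [-0.343, -0.005, -0.939]]
wrist_force: [0.3, -0.4, -0.5]
gripper_width: 0.0098
```

Call:
drive_tool:
  moves:
    - [[-0.0275,-0.1145,0],[0,0,0.02],1]
    - [[-0.0275,-0.1145,0],[0,0,0],1]
    - [[-0.0275,-0.1145,0],[0,0,0],1]
    - [[0,0,-0.1],[0.005,0.01,0],1]
    - [[0,0,-0.12],[0.005,0.01,0],1]

```text
time_s: 23.5
ee_pos: [0.4259, -0.1985, 0.2838]
eef_rot: [[0.895, -0.446, 0.0], [-0.446, -0.895, 0.004], [-0.001, -0.004, -1.0]]
wrist_force: [0.4, 0.0, -1.8]
gripper_width: 0.0102
```

Call:
drive_tool:
  moves:
    - [[0,0,-0.12],[0.005,0.01,0],1]
    - [[0,0,-0.12],[0.005,0.01,0],1]
    - [[0,0,-0.12],[0.005,0.01,0],1]
    - [[0,0,-0.12],[0.005,0.01,0],1]
    - [[0,0,-0.12],[0.005,0.01,0],1]

```text
time_s: 23.92
ee_pos: [0.4528, -0.1473, 0.2828]
eef_rot: [[0.488, -0.873, 0.003], [-0.873, -0.488, 0.006], [-0.004, -0.005, -1.0]]
wrist_force: [0.0, 0.6, -1.0]
gripper_width: 0.01
```

Call:
drive_tool:
  moves:
    - [[0,0,-0.12],[0.005,0.01,0],1]
    - [[0,0,-0.12],[0.005,0.01,0],1]
    - [[0,0,-0.12],[0.005,0.01,0],1]
    - [[0,0,-0.12],[0.005,0.01,0],1]
    - [[0,0,-0.12],[0.005,0.01,0],1]

```text
time_s: 24.33
ee_pos: [0.4658, -0.1213, 0.2773]
eef_rot: [[0.17, -0.985, -0.01], [-0.985, -0.17, 0.001], [-0.003, 0.01, -1.0]]
wrist_force: [-0.6, -0.7, -1.8]
gripper_width: 0.0103
```

Call:
drive_tool:
  moves:
    - [[0,0,-0.12],[0.005,0.01,0],1]
    - [[0,0,-0.12],[0.005,0.01,0],1]
    - [[0,0,-0.12],[0.005,0.01,0],1]
    - [[0,0,-0.12],[0.005,0.01,0],1]
    - [[0,0,-0.12],[0.005,0.01,0],1]

```text
time_s: 24.75
ee_pos: [0.4713, -0.1112, 0.2644]
eef_rot: [[0.006, -0.999, -0.041], [-1.0, -0.006, 0.014], [-0.014, 0.041, -0.999]]
wrist_force: [0.6, 0.3, -3.0]
gripper_width: 0.0097
```

Call:
drive_tool:
  moves:
    - [[0,0,-0.12],[0.005,0.01,0],1]
    - [[0,0,-0.12],[0.005,0.01,0],1]
    - [[0,0,-0.12],[0.005,0.01,0],1]
    - [[0,0,-0.12],[0.005,0.01,0],1]
    - [[0,0,-0.12],[0.005,0.01,0],1]

```text
time_s: 25.17
ee_pos: [0.4958, -0.0744, 0.2506]
eef_rot: [[-0.436, -0.899, -0.048], [-0.899, 0.433, 0.056], [-0.03, 0.068, -0.997]]
wrist_force: [3.8, -0.9, 5.3]
gripper_width: 0.0101
```

```bash
python3 - <<'E'
from h import *
st()
E
```

```text
[ 0.4958 -0.0744  0.2506] [-0.899  0.568  1.442  1.874 -0.608  1.321 -2.858] lean 1.71 yaw -115.86 F [ 3.8 -0.9  5.3] w 0.0101 roll 0.068
```

The yaw went the wrong way: j7 and j3 are at their limits. Unwinding in the + direction straight away.

Call:
drive_tool:
  moves:
    - [[0,0,0.08],[0,0,0.005],1]
    - [[0,0,0.1],[0,0,0.005],1]
    - [[0,0,0.11],[0,0,0.005],1]
    - [[0,0,0.11],[0,0,0],1]
    - [[0,0,0.11],[0,0,0],1]

```text
time_s: 25.58
ee_pos: [0.4945, -0.0799, 0.2655]
eef_rot: [[0.059, -0.996, -0.069], [-0.998, -0.06, 0.022], [-0.026, 0.067, -0.997]]
wrist_force: [-0.9, 0.7, -1.4]
gripper_width: 0.01
```

```bash
python3 - <<'E'
from h import *
st()
E
```

```text
[ 0.4945 -0.0799  0.2655] [-0.885  0.461  1.329  1.842 -0.457  1.291 -2.496] lean 1.52 yaw -86.64 F [-0.9  0.7 -1.4] w 0.01 roll 0.067
```

Call:
drive_tool:
  moves:
    - [[0,0,0.12],[0,0,0],1]
    - [[0,0,0.12],[0,0,0],1]
    - [[0,0,0.12],[0,0,0],1]
    - [[0,0,0.12],[0,0,0],1]
    - [[0,0,0.12],[0,0,0],1]

```text
time_s: 26.0
ee_pos: [0.4943, -0.0798, 0.2655]
eef_rot: [[0.612, -0.788, -0.07], [-0.79, -0.613, -0.019], [-0.028, 0.067, -0.997]]
wrist_force: [-0.8, 0.4, -1.8]
gripper_width: 0.0096
```

Call:
drive_tool:
  moves:
    - [[0,0,0.12],[0,0,0],1]
    - [[0,0,0.12],[0,0,0],1]
    - [[0,0,0.12],[0,0,0],1]
    - [[0,0,0.12],[0,0,0],1]
    - [[0,0,0.12],[0,0,0],1]

```text
time_s: 26.42
ee_pos: [0.4943, -0.0798, 0.2656]
eef_rot: [[0.951, -0.304, -0.046], [-0.306, -0.95, -0.054], [-0.027, 0.066, -0.997]]
wrist_force: [-0.4, -0.7, -1.1]
gripper_width: 0.0104
```

```bash
python3 - <<'E'
from h import *
st()
E
```

```text
[ 0.4943 -0.0798  0.2656] [-0.81   0.279  1.035  1.863 -0.192  1.174 -1.592] lean 1.57 yaw -17.85 F [-0.4 -0.7 -1.1] w 0.0104 roll 0.066
```

Call:
drive_tool:
  moves:
    - [[0,0,0.12],[0.002,0.0045,0],1]
    - [[0,0,0.12],[0.002,0.0045,0],1]
    - [[0,0,0.12],[0.002,0.0045,0],1]
    - [[0,0,0.12],[0.002,0.0045,0],1]
    - [[0,0,0.12],[0.002,0.0045,0],1]

```text
time_s: 26.83
ee_pos: [0.5043, -0.0572, 0.2655]
eef_rot: [[0.958, 0.285, -0.007], [0.284, -0.956, -0.071], [-0.027, 0.066, -0.997]]
wrist_force: [-0.0, 0.1, -0.7]
gripper_width: 0.0098
```

Call:
drive_tool:
  moves:
    - [[0,0,0.12],[0.002,0.0045,0],1]
    - [[0,0,0.12],[0.002,0.0045,0],1]
    - [[0,0,0.12],[0.002,0.0045,0],1]
    - [[0,0,0.12],[0.002,0.0045,0],1]
    - [[0,0,0.12],[0.002,0.0045,0],1]

```text
time_s: 27.25
ee_pos: [0.5142, -0.0347, 0.2655]
eef_rot: [[0.63, 0.776, 0.034], [0.776, -0.628, -0.062], [-0.027, 0.065, -0.998]]
wrist_force: [-0.0, -0.2, -1.1]
gripper_width: 0.01
```

Call:
drive_tool:
  moves:
    - [[0,0,0.12],[0.002,0.0045,0],1]
    - [[0,0,0.12],[0.002,0.0045,0],1]
    - [[0,0,0.12],[0.002,0.0045,0],1]
    - [[0,0,0.12],[0.002,0.0045,0],1]
    - [[0,0,0.12],[0.002,0.0045,0],1]

```text
time_s: 27.67
ee_pos: [0.5242, -0.0123, 0.2655]
eef_rot: [[0.082, 0.995, 0.063], [0.996, -0.08, -0.031], [-0.026, 0.065, -0.998]]
wrist_force: [-0.1, -0.3, -2.1]
gripper_width: 0.01
```

Call:
drive_tool:
  moves:
    - [[0,0,0.12],[0.002,0.0045,0],1]
    - [[0,0,0.12],[0.002,0.0045,0],1]
    - [[0,0,0.12],[0.002,0.0045,0],1]
    - [[0,0,0.12],[0.002,0.0045,0],1]
    - [[0,0,0.12],[0.002,0.0045,0],1]

```text
time_s: 28.08
ee_pos: [0.5341, 0.0101, 0.2655]
eef_rot: [[-0.495, 0.866, 0.07], [0.869, 0.495, 0.01], [-0.026, 0.066, -0.998]]
wrist_force: [-0.1, 0.2, -1.3]
gripper_width: 0.0101
```

```bash
python3 - <<'E'
from h import *
st()
E
```

```text
[0.5341 0.0101 0.2655] [-0.587  0.191  0.562  1.856 -0.125  1.056  0.54 ] lean 1.47 yaw 119.65 F [-0.1  0.2 -1.3] w 0.0101 roll 0.066
```

```bash
cat > tgt.py <<'E'
from h import *
from kin import rot,Rn,ik
import sys
def go(phi=47.27,yaw=166.9,neck=(.5457,.0343,.21),d=.0056):
    o=arm.get_obs();M=rot(-np.radians(90-phi),np.radians(yaw))
    v=Rn.from_matrix(M@o["eef_rot"].T).as_rotvec();t=np.array(neck)+d*M[:,2]
    st();print("rotvec",np.round(v,4),np.linalg.norm(v),"shift",np.round(t-o["ee_pos"],4))
    return M,t
E
python3 - <<'E'
from tgt import *
M,t=go()
e,q=ik(t,M,12);print(e,np.round(q,2))
E
```

```text
[0.5341 0.0101 0.2655] [-0.587  0.191  0.562  1.856 -0.125  1.056  0.54 ] lean 1.47 yaw 119.65 F [-0.1  0.2 -1.3] w 0.0101 roll 0.066
rotvec [0.4226 0.675  0.8058] 1.1329718047662758 shift [ 0.0079  0.025  -0.0596]
0.013508145215999034 [ 0.05  0.79 -0.16  1.26 -0.11  1.81  1.25]
```

Call:
drive_tool:
  moves:
    - [[0.042,0.067,0.08],[0.001,0.003,-0.004],1]
    - [[0.042,0.067,0.08],[0.001,0.003,-0.004],1]
    - [[0.042,0.067,0.08],[0.001,0.003,-0.004],1]
    - [[0.042,0.067,0.08],[0.001,0.003,-0.004],1]
    - [[0.042,0.067,0.08],[0.001,0.003,-0.004],1]

```text
time_s: 28.5
ee_pos: [0.5396, 0.0247, 0.2458]
eef_rot: [[-0.735, 0.606, -0.303], [0.583, 0.794, 0.174], [0.346, -0.049, -0.937]]
wrist_force: [0.2, 0.8, -1.9]
gripper_width: 0.0097
```

```bash
python3 - <<'E'
from tgt import *
go()
E
```

```text
[0.5396 0.0247 0.2458] [-0.339  0.479  0.464  1.573 -0.348  1.482  1.116] lean -20.22 yaw 141.61 F [ 0.2  0.8 -1.9] w 0.0097 roll -0.049
rotvec [0.2123 0.3367 0.4083] 0.5702699876188352 shift [ 0.0024  0.0105 -0.04  ]
```

Call:
drive_tool:
  moves:
    - [[0.042,0.067,0.081],[0.001,0.002,-0.006],1]
    - [[0.042,0.067,0.081],[0.001,0.002,-0.006],1]
    - [[0.042,0.067,0.081],[0,0.002,-0.006],1]
    - [[0.042,0.067,0.081],[0,0.002,-0.006],1]
    - [[0.042,0.067,0.081],[0,0.002,-0.006],1]

```text
time_s: 28.92
ee_pos: [0.5422, 0.0345, 0.2147]
eef_rot: [[-0.717, 0.23, -0.658], [0.171, 0.973, 0.153], [0.675, -0.003, -0.738]]
wrist_force: [-44.3, 2.9, 45.4]
gripper_width: 0.0097
```

Call:
drive_tool:
  moves:
    - [[0,0,0],[0,0,0],1]
    - [[0,0,0],[0,0,0],1]
    - [[0,0,0],[0,0,0],1]
    - [[0,0,0],[0,0,0],1]
    - [[0,0,0],[0,0,0],1]

```text
time_s: 29.33
ee_pos: [0.5416, 0.0346, 0.2177]
eef_rot: [[-0.72, 0.234, -0.654], [0.176, 0.972, 0.154], [0.672, -0.004, -0.741]]
wrist_force: [-0.4, -0.5, -1.4]
gripper_width: 0.01
```

```bash
python3 - <<'E'
from tgt import *
go(neck=(.5457,.0343,.2))
s=arm.grab_frame("scene");cv2.imwrite("pics/i1s.png",cv2.resize(s[60:270,180:390],None,fx=2.8,fy=2.8,interpolation=cv2.INTER_CUBIC))
cap("i1")
E
```

```text
[0.5416 0.0346 0.2177] [-0.202  0.761  0.295  1.292 -0.307  1.853  1.454] lean -42.21 yaw 166.27 F [-0.4 -0.5 -1.4] w 0.01 roll -0.004
rotvec [0.006  0.008  0.0073] 0.012386518619347118 shift [ 0.0004  0.0006 -0.0218]
```

View pics/i1s.png

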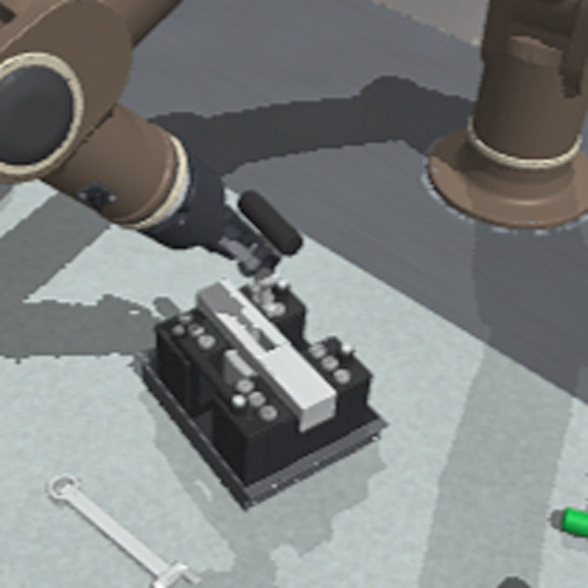

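View pics/i1.png

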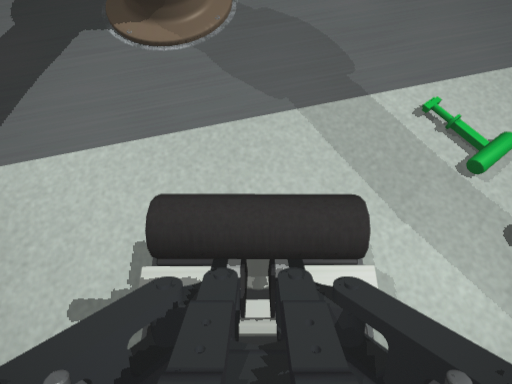

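The key hangs vertical over the slot, and the handle appears at the same pixels as after the regrasp, so nothing slipped. j6 is at its limit, and lowering relieves it.

Call:
drive_tool:
  moves:
    - [[0,0,0],[0,0,-0.006],1]
    - [[0,0,0],[0,0,-0.008],1]
    - [[0,0,0],[0,0,-0.008],1]
    - [[0,0,0],[0,0,-0.004],1]
    - [[0,0,0],[0,0,0],1]

```text
time_s: 29.85
ee_pos: [0.5411, 0.0349, 0.1882]
eef_rot: [[-0.716, 0.232, -0.658], [0.175, 0.973, 0.154], [0.675, -0.005, -0.737]]
wrist_force: [0.2, 0.1, -1.8]
gripper_width: 0.01
```

```bash
python3 - <<'E'
from tgt import *
go(neck=(.5457,.0343,.19))
E
```

```text
[0.5411 0.0349 0.1882] [-0.2    0.79   0.288  1.313 -0.309  1.809  1.463] lean -42.49 yaw 166.3 F [ 0.2  0.1 -1.8] w 0.01 roll -0.005
rotvec [0.0057 0.003  0.006 ] 0.008778145137739292 shift [ 0.0009  0.0002 -0.0023]
```

```bash
python3 - <<'E'
from tgt import *
o=arm.get_obs();M=o["eef_rot"];neck=o["ee_pos"]-.0056*M[:,2];print(neck)
# key axis from hand: head dir in tool frame
ph=np.radians(47.27);hd=M@np.array([-np.cos(ph),0,np.sin(ph)]);print("head dir",np.round(hd,3))
f=arm.grab_frame("scene");c=arm.calibration("scene")
x0,y0,w,h=235,150,70,60;s=9
im=cv2.resize(f[y0:y0+h,x0:x0+w],None,fx=s,fy=s,interpolation=cv2.INTER_CUBIC)
u=np.array([np.cos(np.radians(76.9)),np.sin(np.radians(76.9)),0]);v=np.array([u[1],-u[0],0])
ky=M[:,1]
pts=[neck+.064*hd+a*.014*ky for a in(-1,1)]+[neck+.056*hd+a*.014*ky for a in(-1,1)]
slot=[np.array([.5457,.0343,.11])+a*.016*u+b*.007*v for a,b in((1,1),(1,-1),(-1,-1),(-1,1))]
for P,col in((pts,(0,0,255)),(slot,(0,255,0))):
  for p in proj(c,np.array(P)):
    cv2.circle(im,tuple(int(k) for k in ((p-[x0,y0]+.5)*s)),3,col,-1)
cv2.imwrite("pics/i2s.png",im)
f=arm.grab_frame("top");c=arm.calibration("top")
x0,y0,w,h=205,165,85,75;s=7
im=cv2.resize(f[y0:y0+h,x0:x0+w],None,fx=s,fy=s,interpolation=cv2.INTER_CUBIC)
cv2.imwrite("pics/i2t.png",im)
E
```

```text
[0.54482755 0.0340568  0.1923284 ]
head dir [ 0.003 -0.006 -1.   ]
```

View pics/i2s.png

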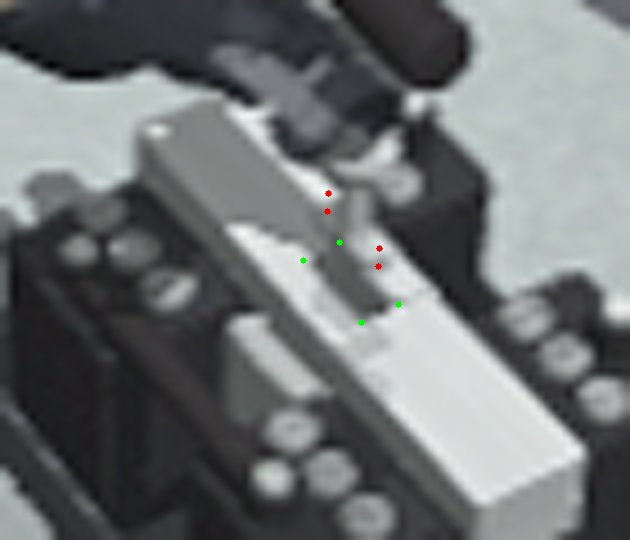

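View pics/i2t.png

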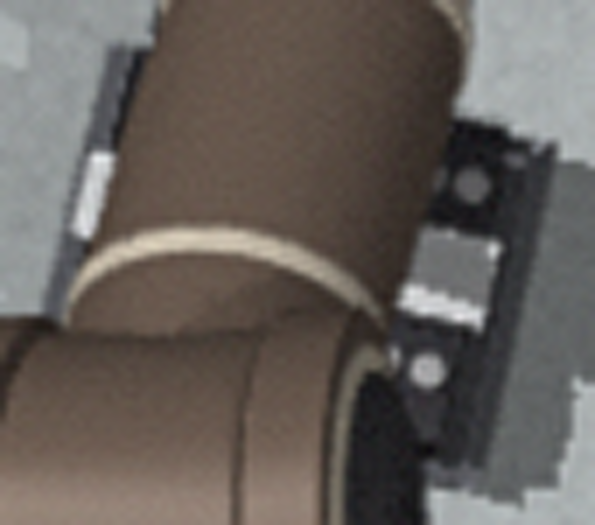

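```bash
python3 - <<'E'
from tgt import *
f=arm.grab_frame("scene")
x0,y0,w,h=255,155,45,40;s=14
im=cv2.resize(f[y0:y0+h,x0:x0+w],None,fx=s,fy=s,interpolation=cv2.INTER_NEAREST)
im=np.clip((im.astype(float)-30)*1.3,0,255).astype(np.uint8)
cv2.imwrite("pics/i3s.png",im)
E
```

```text
(no output)
```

View pics/i3s.png

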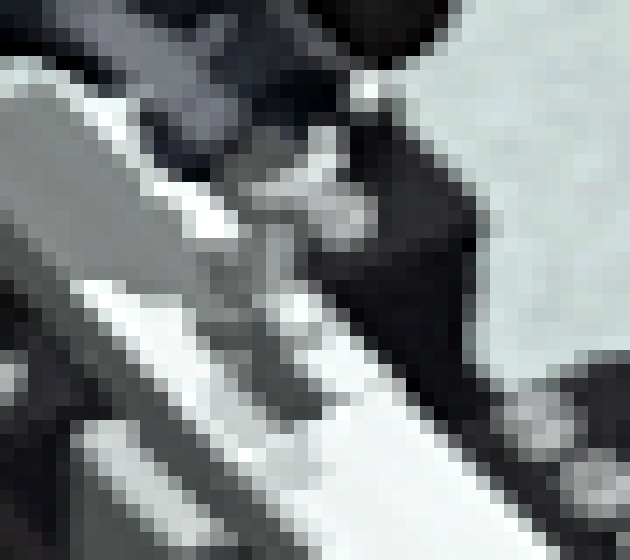

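The projected slot and head agree with the picture to about a pixel (2 mm). Lowering stepwise with small corrections, watching the force.

Call:
drive_tool:
  moves:
    - [[0.0057,0.003,0.006],[0.0009,0.0002,-0.002],1]
    - [[0,0,0],[0,0,-0.003],1]
    - [[0,0,0],[0,0,-0.003],1]
    - [[0,0,0],[0,0,-0.003],1]
    - [[0,0,0],[0,0,0],1]

```text
time_s: 30.42
ee_pos: [0.5424, 0.0351, 0.1781]
eef_rot: [[-0.717, 0.227, -0.66], [0.166, 0.974, 0.154], [0.677, 0.001, -0.736]]
wrist_force: [-0.4, 0.3, -2.2]
gripper_width: 0.0102
```

```bash
python3 - <<'E'
from tgt import *
go(neck=(.5457,.0343,.17))
E
```

```text
[0.5424 0.0351 0.1781] [-0.197  0.803  0.283  1.313 -0.31   1.798  1.473] lean -42.64 yaw 166.93 F [-0.4  0.3 -2.2] w 0.0102 roll 0.001
rotvec [-0.0002  0.0016 -0.    ] 0.0015980325917734329 shift [-0.0004  0.0001 -0.0122]
```

Call:
drive_tool:
  moves:
    - [[0,0,0],[0,0,-0.003],1]
    - [[0,0,0],[0,0,-0.003],1]
    - [[0,0,0],[0,0,-0.002],1]
    - [[0,0,0],[0,0,-0.002],1]
    - [[0,0,0],[0,0,0],1]

```text
time_s: 30.83
ee_pos: [0.5425, 0.0351, 0.1683]
eef_rot: [[-0.717, 0.227, -0.659], [0.166, 0.974, 0.154], [0.677, 0.001, -0.736]]
wrist_force: [0.0, 0.2, -1.8]
gripper_width: 0.0101
```

Call:
drive_tool:
  moves:
    - [[0,0,0],[0,0,-0.002],1]
    - [[0,0,0],[0,0,-0.002],1]
    - [[0,0,0],[0,0,-0.002],1]
    - [[0,0,0],[0,0,-0.002],1]
    - [[0,0,0],[0,0,0],1]

```text
time_s: 31.25
ee_pos: [0.5425, 0.035, 0.1603]
eef_rot: [[-0.717, 0.227, -0.659], [0.166, 0.974, 0.154], [0.677, 0.001, -0.736]]
wrist_force: [-0.4, -0.2, -1.3]
gripper_width: 0.0104
```

```bash
python3 - <<'E'
from tgt import *
go(neck=(.5457,.0343,.15))
f=arm.grab_frame("scene")
cv2.imwrite("pics/i4s.png",cv2.resize(f[140:210,230:310],None,fx=8,fy=8,interpolation=cv2.INTER_CUBIC))
E
```

```text
[0.5425 0.035  0.1603] [-0.196  0.821  0.28   1.324 -0.312  1.77   1.478] lean -42.62 yaw 166.93 F [-0.4 -0.2 -1.3] w 0.0104 roll 0.001
rotvec [-0.0002  0.0021 -0.    ] 0.0020716995062478485 shift [-0.0006  0.0001 -0.0145]
```

View pics/i4s.png

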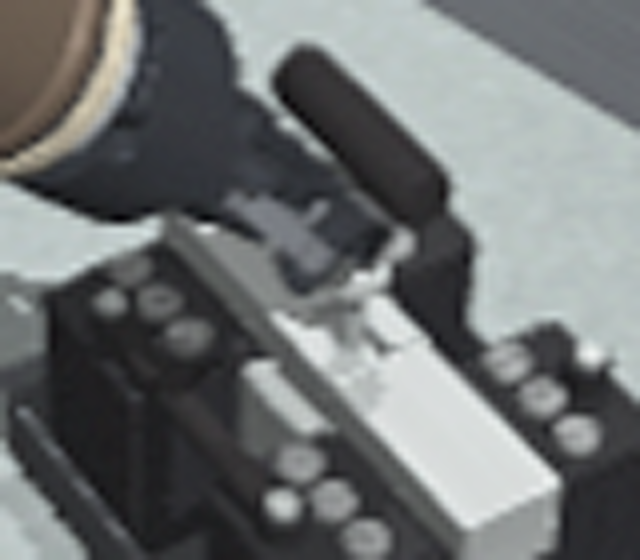

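The head is already 12 mm inside the bar slot with no contact force. Continuing.

Call:
drive_tool:
  moves:
    - [[0,0,0],[-0.0005,0,-0.002],1]
    - [[0,0,0],[0,0,-0.002],1]
    - [[0,0,0],[0,0,-0.002],1]
    - [[0,0,0],[0,0,-0.002],1]
    - [[0,0,0],[0,0,-0.001],1]

```text
time_s: 31.72
ee_pos: [0.5421, 0.0351, 0.1514]
eef_rot: [[-0.717, 0.227, -0.659], [0.166, 0.974, 0.154], [0.677, 0.001, -0.736]]
wrist_force: [0.4, -0.5, -0.6]
gripper_width: 0.0099
```

Call:
drive_tool:
  moves:
    - [[0,0,0],[0,0,-0.002],1]
    - [[0,0,0],[0,0,-0.002],1]
    - [[0,0,0],[0,0,-0.002],1]
    - [[0,0,0],[0,0,-0.002],1]
    - [[0,0,0],[0,0,-0.001],1]

```text
time_s: 32.13
ee_pos: [0.5421, 0.0351, 0.1425]
eef_rot: [[-0.717, 0.227, -0.659], [0.166, 0.974, 0.154], [0.677, 0.001, -0.736]]
wrist_force: [-0.6, -0.4, -1.9]
gripper_width: 0.01
```

Call:
drive_tool:
  moves:
    - [[0,0,0],[0,0,-0.002],1]
    - [[0,0,0],[0,0,-0.002],1]
    - [[0,0,0],[0,0,-0.002],1]
    - [[0,0,0],[0,0,-0.001],1]
    - [[0,0,0],[0,0,0],1]

```text
time_s: 32.55
ee_pos: [0.5421, 0.035, 0.1355]
eef_rot: [[-0.717, 0.227, -0.659], [0.166, 0.974, 0.154], [0.677, 0.001, -0.736]]
wrist_force: [-0.2, -0.0, -2.2]
gripper_width: 0.0097
```

Call:
drive_tool:
  moves:
    - [[0,0,0],[0,0,-0.002],1]
    - [[0,0,0],[0,0,-0.001],1]
    - [[0,0,0],[0,0,-0.001],1]
    - [[0,0,0],[0,0,-0.001],1]
    - [[0,0,0],[0,0,0],1]

```text
time_s: 32.97
ee_pos: [0.5422, 0.035, 0.1325]
eef_rot: [[-0.717, 0.227, -0.659], [0.166, 0.974, 0.154], [0.677, 0.001, -0.736]]
wrist_force: [-0.3, -0.2, 9.2]
gripper_width: 0.0096
```

Call:
drive_tool:
  moves:
    - [[0,0,0],[0,0,-0.0005],1]
    - [[0,0,0],[0,0,-0.0005],1]
    - [[0,0,0],[0,0,-0.0005],1]
    - [[0,0,0],[0,0,0],1]
    - [[0,0,0],[0,0,0],1]

```text
time_s: 33.38
ee_pos: [0.5422, 0.035, 0.1324]
eef_rot: [[-0.717, 0.227, -0.659], [0.165, 0.974, 0.155], [0.677, 0.002, -0.736]]
wrist_force: [0.6, -0.7, 17.1]
gripper_width: 0.0098
```

Collar contact (17 N, level with expectation to 2.5 mm). Easing off, then opening so the key settles on its collar.

Call:
drive_tool:
  moves:
    - [[0,0,0],[0,0,0.0015],1]
    - [[0,0,0],[0,0,0],0.72]
    - [[0,0,0],[0,0,0],0.65]
    - [[0,0,0],[0,0,0],0.55]
    - [[0,0,0],[0,0,0],0.4]

```text
time_s: 33.8
ee_pos: [0.5421, 0.0351, 0.1304]
eef_rot: [[-0.717, 0.227, -0.659], [0.166, 0.974, 0.154], [0.677, 0.001, -0.736]]
wrist_force: [0.4, 0.3, -0.1]
gripper_width: 0.0255
```

```bash
python3 - <<'E'
from tgt import *
st();cap("r1")
f=arm.grab_frame("scene")
cv2.imwrite("pics/r1s.png",cv2.resize(f[140:210,230:310],None,fx=8,fy=8,interpolation=cv2.INTER_CUBIC))
E
```

```text
[0.5421 0.0351 0.1304] [-0.194  0.852  0.275  1.34  -0.316  1.724  1.488] lean -42.6 yaw 166.94 F [ 0.4  0.3 -0.1] w 0.0255 roll 0.001
```

View pics/r1.png

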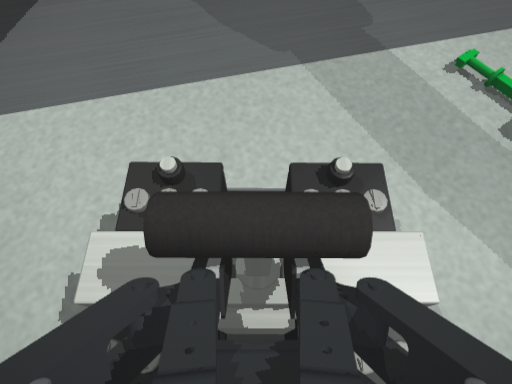

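View pics/r1s.png

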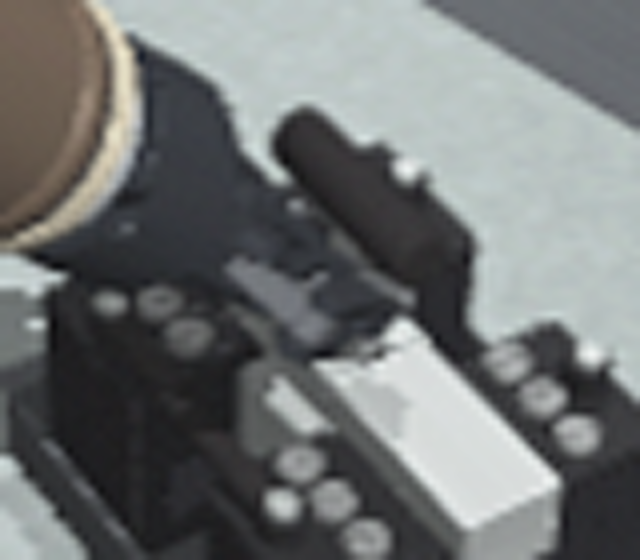

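The key stands upright on its collar, handle along the bar. Backing out along the tool axis, then turning the tool upright with its jaws across the handle.

Call:
drive_tool:
  moves:
    - [[0,0,0],[0.004,-0.0009,0.0045],0.4]
    - [[0,0,0],[0.0085,-0.002,0.0095],0.4]
    - [[0,0,0],[0.0105,-0.0024,0.0117],0.3]
    - [[0,0,0],[0.0105,-0.0024,0.0117],0.2]
    - [[0,0,0],[0.0105,-0.0024,0.0117],0]

```text
time_s: 34.32
ee_pos: [0.5817, 0.0245, 0.1736]
eef_rot: [[-0.714, 0.226, -0.663], [0.17, 0.974, 0.149], [0.679, -0.006, -0.734]]
wrist_force: [-0.3, -1.7, -2.0]
gripper_width: 0.0425
```

```bash
python3 - <<'E'
from tgt import *
st()
E
```

```text
[0.5817 0.0245 0.1736] [-0.074  0.867  0.095  1.164 -0.22   1.848  1.377] lean -42.8 yaw 166.59 F [-0.3 -1.7 -2. ] w 0.0425 roll -0.006
```

Call:
drive_tool:
  moves:
    - [[-0.024,-0.103,0],[0.002,0,0.003],0]
    - [[-0.024,-0.103,0],[0.002,0,0.006],0]
    - [[-0.024,-0.103,0],[0.002,0,0.01],-0.2]
    - [[-0.024,-0.103,0],[0,0,0.012],-0.3]
    - [[-0.024,-0.103,0],[0,0,0.012],-0.3]

```text
time_s: 34.73
ee_pos: [0.5869, 0.0259, 0.2165]
eef_rot: [[-0.952, 0.226, -0.209], [0.221, 0.974, 0.047], [0.214, -0.001, -0.977]]
wrist_force: [1.1, 0.0, 0.1]
gripper_width: 0.0556
```

```bash
python3 - <<'E'
from tgt import *
st()
s=arm.grab_frame("scene");cv2.imwrite("pics/r2s.png",cv2.resize(s[110:260,190:350],None,fx=4,fy=4,interpolation=cv2.INTER_CUBIC))
E
```

```text
[0.5869 0.0259 0.2165] [-0.164  0.489  0.112  1.537 -0.115  1.329  1.322] lean -12.36 yaw 166.93 F [1.1 0.  0.1] w 0.0556 roll -0.001
```

View pics/r2s.png

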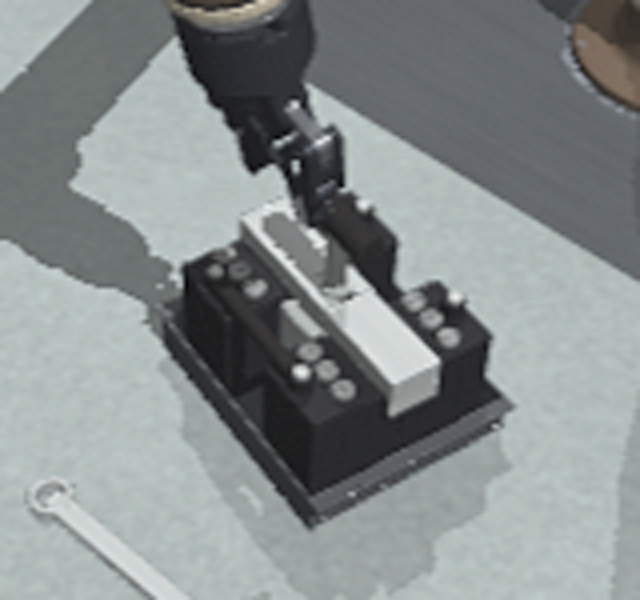

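Call:
drive_tool:
  moves:
    - [[-0.0245,-0.105,0],[0,0,0.02],-0.3]
    - [[-0.0245,-0.105,0],[0,0,0.02],-0.3]
    - [[0,0,-0.12],[0,0,0.005],-0.3]
    - [[0,0,-0.12],[-0.003,0.0007,0],-0.3]
    - [[0,0,-0.12],[-0.003,0.0007,0],-0.3]

```text
time_s: 35.2
ee_pos: [0.5802, 0.0278, 0.262]
eef_rot: [[-0.829, 0.559, -0.005], [0.559, 0.829, 0.002], [0.005, -0.001, -1.0]]
wrist_force: [0.2, 0.2, -1.5]
gripper_width: 0.0557
```

Call:
drive_tool:
  moves:
    - [[0,0,-0.12],[-0.003,0.0007,0],-0.3]
    - [[0,0,-0.12],[-0.003,0.0007,0],-0.3]
    - [[0,0,-0.12],[-0.003,0.0007,0],-0.3]
    - [[0,0,-0.12],[-0.003,0.0007,0],-0.3]
    - [[0,0,-0.12],[-0.003,0.0007,0],-0.3]

```text
time_s: 35.62
ee_pos: [0.5651, 0.0312, 0.2607]
eef_rot: [[-0.368, 0.93, -0.005], [0.93, 0.368, 0.005], [0.006, -0.003, -1.0]]
wrist_force: [0.1, 1.1, -1.0]
gripper_width: 0.0557
```

Call:
drive_tool:
  moves:
    - [[0,0,-0.12],[-0.003,0.0007,0],-0.3]
    - [[0,0,-0.12],[-0.003,0.0007,0],-0.3]
    - [[0,0,-0.12],[-0.003,0.0007,0],-0.3]
    - [[0,0,-0.06],[0,0,0],-0.3]
    - [[0,0,0],[0,0,0],-0.3]

```text
time_s: 36.03
ee_pos: [0.5561, 0.0334, 0.2608]
eef_rot: [[0.04, 0.999, -0.002], [0.999, -0.04, 0.006], [0.006, -0.003, -1.0]]
wrist_force: [-0.2, 0.3, -1.1]
gripper_width: 0.0559
```

```bash
python3 - <<'E'
from tgt import *
st();cap("r3")
E
```

```text
[0.5561 0.0334 0.2608] [-0.427  0.275  0.355  1.743 -0.111  1.144 -0.077] lean -0.35 yaw 87.73 F [-0.2  0.3 -1.1] w 0.0559 roll -0.003
```

View pics/r3.png

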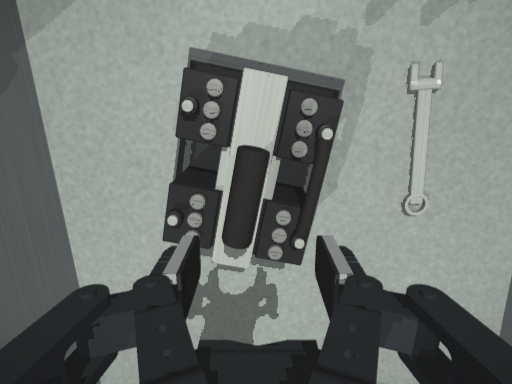

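The key is upright with its handle along the bar, at about (246,197). Measuring the handle.

```bash
python3 - <<'E'
from tgt import *
c,f=load("r3")
g=cv2.cvtColor(f,cv2.COLOR_BGR2GRAY)
cv2.imwrite("pics/r3c.png",cv2.resize(f[130:265,205:290],None,fx=4.4,fy=4.4,interpolation=cv2.INTER_CUBIC))
E
```

```text
(no output)
```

View pics/r3c.png

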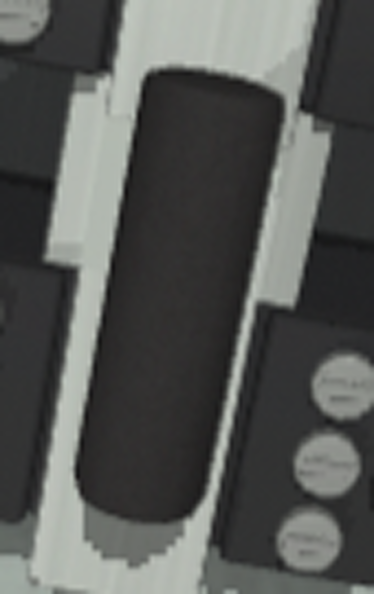

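```bash
python3 - <<'E'
from tgt import *
c,f=load("r3")
q=lambda a:[[x/4.4+205-.4,y/4.4+130-.4] for x,y in a]
# silhouettes sides: left line (140,100)-(78,470); right (284,110)-(208,480); ends top mid, bottom mid
for z in(.176,.179):
  L=ray(c,q([[140,100],[78,465]]),z);R=ray(c,q([[283,110],[209,480]]),z)
  E=ray(c,q([[215,88],[142,510]]),z)
  print(z,"E",np.round(E,4).tolist(),"len",np.linalg.norm(E[0]-E[1]),"mid",E.mean(0),"midLR",(L.mean(0)+R.mean(0))/2)
  for A in(L,R,E):
    d=A[0]-A[1];print(np.degrees(np.arctan2(d[1],d[0])))
E
```

```text
0.176 E [[0.5554, 0.0699, 0.176], [0.5392, -0.0048, 0.176]] len 0.07644899334876878 mid [0.54729093 0.03255752 0.176     ] midLR [0.54729679 0.0347837  0.176     ]
77.17155602392225
77.09751125183786
77.79801186487217
0.179 E [[0.5554, 0.0704, 0.179], [0.5395, -0.0034, 0.179]] len 0.07544091270079877 mid [0.54746006 0.03350399 0.179     ] midLR [0.54746584 0.03570082 0.179     ]
77.17155602392225
77.09751125183782
77.79801186487222
```

Handle length 76.4 mm at z = 0.176, so the key is seated at the right height. Grasping the handle from above.

Call:
drive_tool:
  moves:
    - [[-0.006,0,-0.09],[-0.005,0,-0.01],-0.3]
    - [[0,0.002,-0.097],[-0.005,0.0005,-0.015],-0.3]
    - [[0,0,0],[0,0,-0.02],-0.3]
    - [[0,0,0],[0,0,-0.02],-0.3]
    - [[0,0,0],[0,0,-0.01],-0.3]

```text
time_s: 36.5
ee_pos: [0.5452, 0.0338, 0.1835]
eef_rot: [[0.22, 0.976, -0.006], [0.976, -0.22, 0.0], [-0.001, -0.006, -1.0]]
wrist_force: [0.1, -0.2, -0.5]
gripper_width: 0.0556
```

Call:
drive_tool:
  moves:
    - [[0,0,0],[0,0,0],-0.3]
    - [[0,0,0],[0,0,0],-0.3]
    - [[0,0,0],[0,0,0],-0.3]
    - [[0,0,0],[0,0,0],-0.3]
    - [[0,0,0],[0,0,0],-0.3]

```text
time_s: 36.92
ee_pos: [0.5467, 0.0339, 0.1864]
eef_rot: [[0.222, 0.975, -0.002], [0.975, -0.222, 0.001], [0.001, -0.002, -1.0]]
wrist_force: [-0.2, 0.3, 0.1]
gripper_width: 0.0557
```

```bash
python3 - <<'E'
from tgt import *
st();cap("r4")
E
```

```text
[0.5467 0.0339 0.1864] [-0.442  0.335  0.37   1.857 -0.145  0.979 -0.233] lean -0.03 yaw 77.18 F [-0.2  0.3  0.1] w 0.0557 roll -0.002
```

View pics/r4.png

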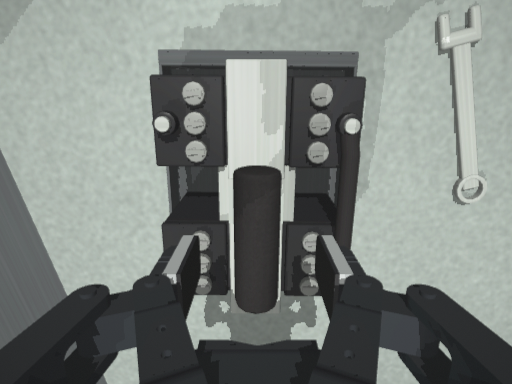

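Call:
drive_tool:
  moves:
    - [[0,0,0],[0,0,-0.008],-0.3]
    - [[0,0,0],[0,0,-0.008],-0.3]
    - [[0,0,0],[0,0,-0.005],-0.3]
    - [[0,0,0],[0,0,0],-0.3]
    - [[0,0,0],[0,0,0],-0.2]
  squeeze: 30

```text
time_s: 37.38
ee_pos: [0.5457, 0.0338, 0.1637]
eef_rot: [[0.222, 0.975, -0.005], [0.975, -0.222, 0.0], [-0.001, -0.005, -1.0]]
wrist_force: [0.2, 0.3, 0.2]
gripper_width: 0.051
```

Call:
drive_tool:
  moves:
    - [[0,0,0],[0,0,0],0]
    - [[0,0,0],[0,0,0],0.2]
    - [[0,0,0],[0,0,0],0.35]
    - [[0,0,0],[0,0,0],0.5]
    - [[0,0,0],[0,0,0],0.7]

```text
time_s: 37.8
ee_pos: [0.5463, 0.0339, 0.1648]
eef_rot: [[0.222, 0.975, -0.003], [0.975, -0.222, 0.001], [0.0, -0.003, -1.0]]
wrist_force: [-1.1, 0.3, 3.1]
gripper_width: 0.0231
```

```bash
python3 - <<'E'
from tgt import *
st();print(arm.get_obs()["torque"])
E
```

```text
[0.5463 0.0339 0.1648] [-0.435  0.36   0.363  1.879 -0.158  0.933 -0.222] lean -0.01 yaw 77.17 F [-1.1  0.3  3.1] w 0.0231 roll -0.003
[0.00918536 0.13248285 0.02033129]
```

Handle gripped (24 mm). Turning a quarter turn.

Call:
drive_tool:
  moves:
    - [[0,0,0.05],[0,0,0],0.7]
    - [[0,0,0.09],[0,0,0],0.7]
    - [[0,0,0.1],[0,0,0],0.7]
    - [[0,0,0.1],[0,0,0],0.7]
    - [[0,0,0.1],[0,0,0],0.7]

```text
time_s: 38.22
ee_pos: [0.5464, 0.0338, 0.1647]
eef_rot: [[-0.219, 0.976, -0.003], [0.976, 0.219, -0.001], [-0.0, -0.003, -1.0]]
wrist_force: [-0.1, -0.4, 1.5]
gripper_width: 0.0229
```

Call:
drive_tool:
  moves:
    - [[0,0,0.1],[0,0,0],0.7]
    - [[0,0,0.1],[0,0,0],0.7]
    - [[0,0,0.1],[0,0,0],0.7]
    - [[0,0,0.1],[0,0,0],0.7]
    - [[0,0,0.1],[0,0,0],0.7]

```text
time_s: 38.63
ee_pos: [0.5464, 0.0337, 0.1648]
eef_rot: [[-0.66, 0.751, -0.002], [0.751, 0.66, -0.003], [-0.001, -0.003, -1.0]]
wrist_force: [0.3, -0.4, 2.1]
gripper_width: 0.023
```

```bash
python3 - <<'E'
from tgt import *
st();print(arm.get_obs()["torque"])
E
```

```text
[0.5464 0.0337 0.1648] [-0.281  0.35   0.163  1.869 -0.066  0.93   0.633] lean 0.05 yaw 131.3 F [ 0.3 -0.4  2.1] w 0.023 roll -0.003
[-0.08331266 -0.00390669 -0.06527495]
```

Call:
drive_tool:
  moves:
    - [[0,0,0.1],[0,0,0],0.7]
    - [[0,0,0.1],[0,0,0],0.7]
    - [[0,0,0.1],[0,0,0],0.7]
    - [[0,0,0.1],[0,0,0],0.7]
    - [[0,0,0.1],[0,0,0],0.7]

```text
time_s: 39.05
ee_pos: [0.5464, 0.0338, 0.1648]
eef_rot: [[-0.939, 0.343, -0.0], [0.343, 0.939, -0.004], [-0.001, -0.003, -1.0]]
wrist_force: [1.3, -0.8, 2.1]
gripper_width: 0.0228
```

Call:
drive_tool:
  moves:
    - [[0,0,0.08],[0,0,0],0.7]
    - [[0,0,0.035],[0,0,0],0.7]
    - [[0,0,0],[0,0,0],0.7]
    - [[0,0,0],[0,0,0],0.7]
    - [[0,0,0],[0,0,0],0.7]

```text
time_s: 39.47
ee_pos: [0.5464, 0.0337, 0.1647]
eef_rot: [[-0.971, 0.239, 0.0], [0.239, 0.971, -0.004], [-0.001, -0.004, -1.0]]
wrist_force: [-0.0, -0.5, 4.1]
gripper_width: 0.0228
```

```bash
python3 - <<'E'
from tgt import *
st();print(arm.get_obs()["torque"])
E
```

```text
[0.5464 0.0337 0.1647] [-0.183  0.348  0.038  1.864 -0.012  0.93   1.189] lean 0.06 yaw 166.18 F [-0.  -0.5  4.1] w 0.0228 roll -0.004
[-0.06579336  0.0313256   0.00496497]
```

Final 0.8°, then release and lift clear.

Call:
drive_tool:
  moves:
    - [[0,0,0.014],[0,0,0],0.7]
    - [[0,0,0],[0,0,0],0.7]
    - [[0,0,0],[0,0,0],0.7]
    - [[0,0,0],[0,0,0],0.3]
    - [[0,0,0],[0,0,0],0.2]

```text
time_s: 39.88
ee_pos: [0.5457, 0.034, 0.1639]
eef_rot: [[-0.975, 0.224, -0.002], [0.224, 0.975, -0.004], [0.001, -0.004, -1.0]]
wrist_force: [-0.2, 0.1, 0.2]
gripper_width: 0.0338
```

Call:
drive_tool:
  moves:
    - [[0,0,0],[0,0,0],0]
    - [[0,0,0],[0,0,0],-0.1]
    - [[0,0,0],[0,0,0.01],-0.2]
    - [[0,0,0],[0,0,0.02],-0.3]
    - [[0,0,0],[0,0,0.03],-0.3]

```text
time_s: 40.3
ee_pos: [0.5445, 0.0337, 0.2234]
eef_rot: [[-0.975, 0.224, -0.005], [0.224, 0.975, -0.005], [0.004, -0.006, -1.0]]
wrist_force: [0.5, 0.1, -0.0]
gripper_width: 0.0554
```

Call:
drive_tool:
  moves:
    - [[0,0,0],[0,0,0.035],-0.3]
    - [[0,0,0],[0.01,0,0.02],-0.3]
    - [[0,0,0],[0.02,-0.005,0.01],-0.3]
    - [[0,0,0],[0.01,0,0],-0.3]
    - [[0,0,0],[0,0,0],-0.3]

```text
time_s: 40.72
ee_pos: [0.5876, 0.0286, 0.2896]
eef_rot: [[-0.974, 0.225, 0.001], [0.225, 0.974, -0.004], [-0.002, -0.004, -1.0]]
wrist_force: [-0.4, 1.2, -0.9]
gripper_width: 0.0554
```

```bash
python3 - <<'E'
from tgt import *
st();cap("f1")
s=arm.grab_frame("scene");cv2.imwrite("pics/f1s.png",cv2.resize(s[120:260,190:340],None,fx=4,fy=4,interpolation=cv2.INTER_CUBIC))
E
```

```text
[0.5876 0.0286 0.2896] [-0.175  0.304  0.054  1.614 -0.013  1.224  1.225] lean 0.09 yaw 167.02 F [-0.4  1.2 -0.9] w 0.0554 roll -0.004
```

View pics/f1.png

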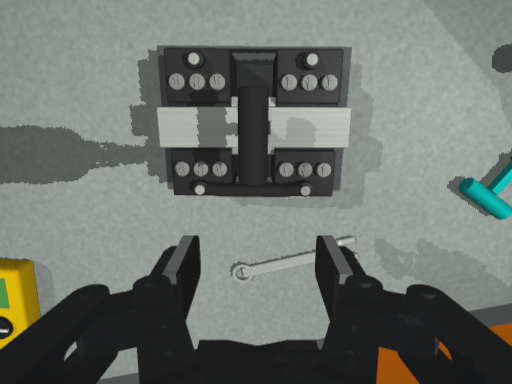

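View pics/f1s.png

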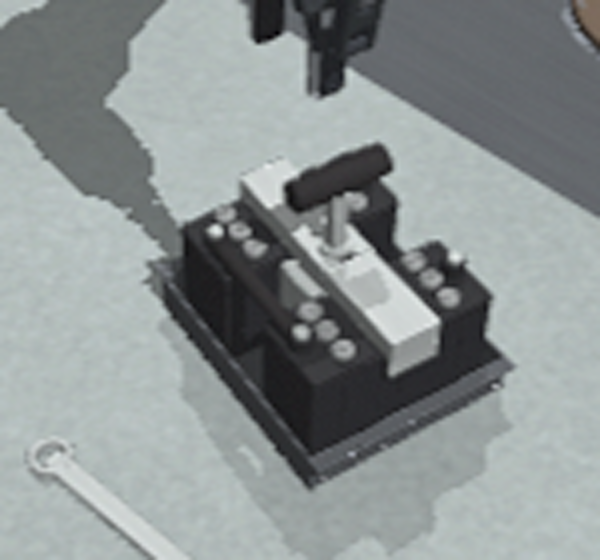

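The handle stands square across the bar (wrist columns 238–268, bar rows 107–147). The bar lies flat, and the tester and spanner are untouched. One numeric check before handing in.

```bash
python3 - <<'E'
from tgt import *
c,f=load("f1")
g=cv2.cvtColor(f,cv2.COLOR_BGR2GRAY)
ed=[]
for r in (112,118,140,145):
    row=g[r,215:295];x=np.where(row<75)[0]+215;ed.append((r,x.min(),x.max()))
print(ed)
E=ray(c,[[np.mean(ed[0][1:]),112],[np.mean(ed[-1][1:]),145]],.176)
d=E[0]-E[1];print("handle dir",np.degrees(np.arctan2(d[1],d[0]))%180)
B=ray(c,[[158,107.5],[349,107.5],[350,147],[159,147]],.110)
d=B[0]-B[1];print("bar dir",np.degrees(np.arctan2(d[1],d[0]))%180,B.mean(0),np.linalg.norm(d),np.linalg.norm(B[0]-B[3]))
H=ray(c,[[254,87],[253,184]],.176);print(H,np.linalg.norm(H[0]-H[1]),H.mean(0))
a,b=[cv2.imread("pics/top0.png"),arm.grab_frame("top")]
cv2.imwrite("pics/f1t.png",b)
E
```

```text
[(112, np.int64(238), np.int64(267)), (118, np.int64(238), np.int64(267)), (140, np.int64(238), np.int64(267)), (145, np.int64(238), np.int64(267))]
handle dir 166.81980514571117
bar dir 77.07429899074458 [0.54610937 0.03446157 0.11      ] 0.1869366978326393 0.03885064624780594
[[0.51068716 0.0437266  0.176     ]
 [0.58533376 0.02549562 0.176     ]] 0.07684063671388984 [0.54801046 0.03461111 0.176     ]
```

View pics/f1t.png

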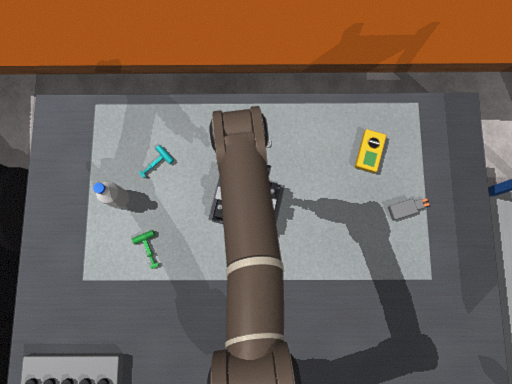

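Handle 166.8° against bar 77.1°, so 89.7°: square. The bar centre is unchanged, and the bystanders are where they were in the first picture. Handing in.

```bash
python3 - <<'E'
from rig import arm
print(arm.close_job())
E
```

```text
the job is handed in; nothing more can be done
None
```

I laid the bar in the recess of both lids with its lips outside the pair. I then passed the T-key head first through both slots until its collar met the bar, let go, and turned it a quarter turn by the handle. The job was handed in at about 41 s of the 72 s.

**Last checks:**
- **Handle:** it stands at 166.8° against 77.1° for the bar, so 89.7° apart. It measured 76.8 mm long when read at its seated height, which fits the key being fully down.
- **Bar:** its centre is at (0.546, 0.034), within about 1 mm of where I released it.
- **Bystanders and gripper:** the tester, bottle and plug look unmoved in the top view. The spanner is hidden by the arm there, and looks clear in the wrist and scene views. The gripper is clear of everything.
- **Head under the bridge:** I could not see it. I take it as locked from the seating height and the free turn.

**What went less well:**
- **Regrasp:** my first key grasp could not be turned upright within the joint ranges. I also tried pivoting the key in the hand by pressing its handle on the bench, at about 17 N, which failed. I then set it down and regrasped it.
- **Joint limits:** one yaw went the wrong way. Joints 3, 6 and 7 touched their limits: j3 read 1.442 (limit 1.44), j6 read 1.853 (limit 1.85) and j7 read -2.858 (limit -2.86). If those bounds are exact, j3 and j6 went over by 0.002 and 0.003 rad.
- **Force:** hitting the j6 stop gave a brief wrist reading of about 63 N, under the 120 N limit.
- **Collar height:** the collar touched about 2.5 mm higher than I had worked out. The handle height after release agreed with full seating.

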